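# Fit swivel bearing cups to an upturned trolley frame

### The job

First push the wooden wedge in under the unsupported end of the upturned trolley frame's crossbar until it jams tight. Then fit every bearing cup on the bench into a socket of the frame, one to a socket: tap it down a little at a time on opposite sides of its flange so that it goes in square and never cocks, and do not press on the bearing in its middle, until the flange sits home all round. Hang every empty caster fork astride the bar of the paper-roll holder, at any time, and leave the tape, tin and carton alone.

Things in the scene. Friction and masses are not known exactly. Their poses are not given: they have to be found in the camera images.
- frame: Upturned blue steel T-frame of a trolley, wheel side up, 2.6 kg, loose. Origin under the crossbar's middle, at bench level when it lies level. Crossbar 80 mm wide, 330 mm long along y; spine 70 mm wide along +x to x = 205 mm; both from z = 12 to 36 mm. It lies on a 90 mm square plate under the middle and on bumpers under the +y end and the spine's end, all 12 mm high.
- bare_end (a point): Middle of the lower edge of the crossbar's -y end face, 12 mm above the bench; axes as the frame's, +y points in under the bar. The bumper is missing here: the end hangs clear and dips if pressed. The wedge goes in here along +y, free for 120 mm.
- socket1 (a point): Centre of the mouth of the swivel socket at the +y end of the crossbar, 62 mm above the bench when the frame is level; axes as the frame's, z out of the bore. Bore 55 mm diameter, 26 mm deep; outside 76 mm diameter. Six sprung nylon ribs in the bore, every 60 degrees from +x, narrow it to 47.6 mm from 3 mm below the mouth. The three sockets are alike; any cup may go in any.
- socket2 (a point): Centre of the mouth of the like socket at the unsupported -y end of the crossbar. How cups go in: laid in by hand, a cup enters about 11 mm and stops on the ribs, its flange 11 mm proud of the mouth. Pressed at one side of the flange with 3 to 14 N, that side sinks and the other may lift a little: go down 2 to 4 mm a tap. It stays where it is left.
- socket3 (a point): Centre of the mouth of the like socket at the spine's end.
- cup1: A round steel bearing cup, 200 g, standing flange up; all alike; may be absent. Origin at the centre of its underside, z up. Diameter 47 mm to z = 3 mm, tapering out to 52 mm at z = 9 mm, straight to z = 22 mm, then the 62 mm flange from z = 22 to 29 mm. Press on the flange only, a ring from radius 22 to 31 mm. Fully home, the flange lies on the socket's mouth: origin 22 mm below the mouth.
- bearing1: The sealed bearing in the middle of cup1, fixed in it: a 44 mm disc, its face 3 mm below the flange's top. Origin and axes as the cup's. Not to be pressed on.
- cup2: A round steel bearing cup, 200 g, standing flange up; all alike; may be absent. Origin at the centre of its underside, z up. Diameter 47 mm to z = 3 mm, tapering out to 52 mm at z = 9 mm, straight to z = 22 mm, then the 62 mm flange from z = 22 to 29 mm. Press on the flange only, a ring from radius 22 to 31 mm. Fully home, the flange lies on the socket's mouth: origin 22 mm below the mouth.
- bearing2: The sealed bearing in the middle of cup2, fixed in it: a 44 mm disc, its face 3 mm below the flange's top. Origin and axes as the cup's. Not to be pressed on.
- cup3: A round steel bearing cup, 200 g, standing flange up; all alike; may be absent. Origin at the centre of its underside, z up. Diameter 47 mm to z = 3 mm, tapering out to 52 mm at z = 9 mm, straight to z = 22 mm, then the 62 mm flange from z = 22 to 29 mm. Press on the flange only, a ring from radius 22 to 31 mm. Fully home, the flange lies on the socket's mouth: origin 22 mm below the mouth.
- bearing3: The sealed bearing in the middle of cup3, fixed in it: a 44 mm disc, its face 3 mm below the flange's top. Origin and axes as the cup's. Not to be pressed on.
- fork1: Empty steel caster fork, 320 g, standing on its two legs; may be absent. Origin at bench level midway between the feet, z up. Legs at y = -23.5 and +23.5 mm, 85 mm tall, 44 mm wide along x, 42 mm clear gap between. Crown plate 44 x 52 mm from z = 85 to 91 mm. Pick it up by the round stem, 16 mm diameter, to z = 135 mm (38 mm collar at its foot to z = 97 mm).
- fork1_crown (a point): Centre of the underside of fork1's crown plate, 85 mm above its feet; axes as the fork's. This rests on the bar.
- fork2: Empty steel caster fork, 320 g, standing on its two legs; may be absent. Origin at bench level midway between the feet, z up. Legs at y = -23.5 and +23.5 mm, 85 mm tall, 44 mm wide along x, 42 mm clear gap between. Crown plate 44 x 52 mm from z = 85 to 91 mm. Pick it up by the round stem, 16 mm diameter, to z = 135 mm (38 mm collar at its foot to z = 97 mm).
- fork2_crown (a point): Centre of the underside of fork2's crown plate, 85 mm above its feet; axes as the fork's. This rests on the bar.
- wedge: A plain wooden wedge, 120 mm long, 45 mm wide, 120 g, lying flat. Origin at the centre of its underside, x towards the thin end. Thickness rises evenly from 5 mm at the thin end (x = +60 mm) to 25 mm at the heel (x = -60 mm). It meets the bar where 12 mm thick (42 mm in); pushed on with some 10 to 16 N it lifts the bar 1 mm per 6 mm, and then stays jammed under its weight.
- wedge_tip (a point): Middle of the wedge's thin end; axes as the wedge's.
- bar_mid (a point): Middle of the horizontal bar of the empty paper-roll holder, on the bar's axis, 130 mm above the bench. Bar of 18 mm diameter along this point's y, 320 mm long between two side plates (70 mm deep, 155 mm tall) that stand at y = -163 and +163 mm. The holder is fixed to the bench. x is level, across the bar.
- tape: A roll of packing tape lying flat, 100 mm diameter, 48 mm tall; origin at the centre of its underside. A bystander.
- grease: A small tin, 74 mm diameter, 75 mm tall; origin at the centre of its underside. A bystander.
- carton: A black carton, 110 x 150 x 80 mm; origin at the centre of its underside. A bystander.

How it is judged:
On the way, in this order (a step that is already met when the one before it is completed fails the run):
1. the wedge is jammed tight under the frame's unsupported end (y of wedge_tip in the frame of bare_end above 0.025 m and x of wedge_tip in the frame of bare_end between -0.035 and 0.035 m and contact force between wedge and frame above 1.5 N), for 0.2 s.
2. every cup is home in a socket (((z of cup1 in the frame of socket1 below -0.0198 m and horizontal distance between cup1 and socket1 below 0.005 m and angle between the z axis of cup1 and the z axis of frame, either way round below 0.07 rad) or (z of cup1 in the frame of socket2 below -0.0198 m and horizontal distance between cup1 and socket2 below 0.005 m and angle between the z axis of cup1 and the z axis of frame, either way round below 0.07 rad) or (z of cup1 in the frame of socket3 below -0.0198 m and horizontal distance between cup1 and socket3 below 0.005 m and angle between the z axis of cup1 and the z axis of frame, either way round below 0.07 rad)) and ((z of cup2 in the frame of socket1 below -0.0198 m and horizontal distance between cup2 and socket1 below 0.005 m and angle between the z axis of cup2 and the z axis of frame, either way round below 0.07 rad) or (z of cup2 in the frame of socket2 below -0.0198 m and horizontal distance between cup2 and socket2 below 0.005 m and angle between the z axis of cup2 and the z axis of frame, either way round below 0.07 rad) or (z of cup2 in the frame of socket3 below -0.0198 m and horizontal distance between cup2 and socket3 below 0.005 m and angle between the z axis of cup2 and the z axis of frame, either way round below 0.07 rad)) and ((z of cup3 in the frame of socket1 below -0.0198 m and horizontal distance between cup3 and socket1 below 0.005 m and angle between the z axis of cup3 and the z axis of frame, either way round below 0.07 rad) or (z of cup3 in the frame of socket2 below -0.0198 m and horizontal distance between cup3 and socket2 below 0.005 m and angle between the z axis of cup3 and the z axis of frame, either way round below 0.07 rad) or (z of cup3 in the frame of socket3 below -0.0198 m and horizontal distance between cup3 and socket3 below 0.005 m and angle between the z axis of cup3 and the z axis of frame, either way round below 0.07 rad))), for 0.2 s.
At the end, for the whole second after the job is handed in: Each cup present is home in its own socket (flange within 2 mm of the mouth, square within 4 degrees); the wedge is at least 25 mm under the bare end and bears on it (over 1.5 N); each fork present hangs at rest astride the bar, upright within 20 degrees (all of step 1 and all of step 2 and z of fork1_crown in the frame of bar_mid between 0.004 and 0.018 m and x of fork1_crown in the frame of bar_mid between -0.021 and 0.021 m and y of fork1_crown in the frame of bar_mid between -0.15 and 0.15 m and angle between each of fork1, fork2's own z axis and vertical below 0.35 rad and linear speed of each of fork1, fork2 below 0.03 m/s and z of fork2_crown in the frame of bar_mid between 0.004 and 0.018 m and x of fork2_crown in the frame of bar_mid between -0.021 and 0.021 m and y of fork2_crown in the frame of bar_mid between -0.15 and 0.15 m); the robot touches nothing.
It fails at once if a cup cocked more than 12 degrees in its bore ((horizontal distance between cup1 and socket1 below 0.012 m and z of cup1 in the frame of socket1 below -0.0135 m and angle between the z axis of cup1 and the z axis of frame, either way round above 0.21 rad) or (horizontal distance between cup1 and socket2 below 0.012 m and z of cup1 in the frame of socket2 below -0.0135 m and angle between the z axis of cup1 and the z axis of frame, either way round above 0.21 rad) or (horizontal distance between cup1 and socket3 below 0.012 m and z of cup1 in the frame of socket3 below -0.0135 m and angle between the z axis of cup1 and the z axis of frame, either way round above 0.21 rad) or (horizontal distance between cup2 and socket1 below 0.012 m and z of cup2 in the frame of socket1 below -0.0135 m and angle between the z axis of cup2 and the z axis of frame, either way round above 0.21 rad) or (horizontal distance between cup2 and socket2 below 0.012 m and z of cup2 in the frame of socket2 below -0.0135 m and angle between the z axis of cup2 and the z axis of frame, either way round above 0.21 rad) or (horizontal distance between cup2 and socket3 below 0.012 m and z of cup2 in the frame of socket3 below -0.0135 m and angle between the z axis of cup2 and the z axis of frame, either way round above 0.21 rad) or (horizontal distance between cup3 and socket1 below 0.012 m and z of cup3 in the frame of socket1 below -0.0135 m and angle between the z axis of cup3 and the z axis of frame, either way round above 0.21 rad) or (horizontal distance between cup3 and socket2 below 0.012 m and z of cup3 in the frame of socket2 below -0.0135 m and angle between the z axis of cup3 and the z axis of frame, either way round above 0.21 rad) or (horizontal distance between cup3 and socket3 below 0.012 m and z of cup3 in the frame of socket3 below -0.0135 m and angle between the z axis of cup3 and the z axis of frame, either way round above 0.21 rad)).
It fails at once if a cup pressed into a socket before the wedge is under the frame (not (y of wedge_tip in the frame of bare_end above 0.025 m and x of wedge_tip in the frame of bare_end between -0.035 and 0.035 m) and ((horizontal distance between cup1 and socket1 below 0.012 m and z of cup1 in the frame of socket1 below -0.013 m) or (horizontal distance between cup1 and socket2 below 0.012 m and z of cup1 in the frame of socket2 below -0.013 m) or (horizontal distance between cup1 and socket3 below 0.012 m and z of cup1 in the frame of socket3 below -0.013 m) or (horizontal distance between cup2 and socket1 below 0.012 m and z of cup2 in the frame of socket1 below -0.013 m) or (horizontal distance between cup2 and socket2 below 0.012 m and z of cup2 in the frame of socket2 below -0.013 m) or (horizontal distance between cup2 and socket3 below 0.012 m and z of cup2 in the frame of socket3 below -0.013 m) or (horizontal distance between cup3 and socket1 below 0.012 m and z of cup3 in the frame of socket1 below -0.013 m) or (horizontal distance between cup3 and socket2 below 0.012 m and z of cup3 in the frame of socket2 below -0.013 m) or (horizontal distance between cup3 and socket3 below 0.012 m and z of cup3 in the frame of socket3 below -0.013 m))).
It fails at once if the bearing in the middle of a cup pressed on (contact force between any of bearing1, bearing2, bearing3 and the fingers above 4 N).
It fails at once if a bystander moved more than 30 mm (distance of any of tape, grease, carton from where it was at the start of the episode above 0.03 m).
Of cup1, cup2, cup3 only 2 to 3 are there at a start; the rules pass over those that are not, and their reading is None.
Of fork1, fork2 only 1 to 2 are there at a start; the rules pass over those that are not, and their reading is None.
At some moment in a run one of cup1, cup2, cup3 may be knocked a few centimetres aside while the robot is not near it.
It also fails if it takes over 210 s, if anything falls off the work surface, if the arm or the gripper's body presses on something with over 40 N, if the wrist force passes 120 N, or if a joint passes its speed limit or range.

### The arm

A 6-joint arm with a two-finger parallel gripper is mounted at the origin on the work surface. World frame = base frame: x ahead of the robot, y to its left, z up, the work surface at z = 0. Lengths are in m, angles in rad, forces in N, time in s.
With the tool pointing down it reaches from about 0.375 to 0.9 m from the base axis. Payload 3.1 kg.
Tool frame: the origin (TCP) lies midway between the tips of the shut fingers; the grasp point (between the pads) lies 19 mm behind it (manip.grasp_offset is the distance from the TCP to the grasp point, in m); z points along the fingers, y is the line along which they close (so a half turn about z gives the same grasp; the last joint's range is limited). The gripper opens to 85 mm and grips with 20 to 120 N. Pads are 22 mm wide; open, the fingers measure 114 mm over their backs; the gripper's body (76 mm by 85 mm) begins 54 mm behind the grasp point. The pads swing forward as they close: fully open they stand 13 mm farther back than shut.
Start: joints at [1.038, 0.527, 1.433, -0, 1.181, -0.178], TCP at [0.216, 0.586, 0.231] pointing down, gripper open.
Joint ranges: [-3.08, 3.08], [-0.75, 2.2], [0.22, 2.44], [-1.43, 4.57], [0, 2.65], [-2.85, 2.85]. Speed limits (rad/s): [2.79, 2.79, 3.14, 3.14, 3.14, 3.14].

### API

Orientations are given as a unit quaternion [x, y, z, w].
In Python, from station import sensors, cams, order, manip gives the robot as it stands.
- The arm moves only by the tool move_arm, never from a script. Its argument "targets" is a list of rows, each an object of numbers: "dx", "dy", "dz": the shift along the world's x, y, z normalised to -1 to 1, where 1 is 25 mm; "rx", "ry", "rz": the turn, a rotation vector about the world's x, y, z normalised to -1 to 1, where 1 is 30 degrees. A call has exactly 10 rows; each row shifts and turns the commanded pose from where the row before left it; what a row does not reach is not made up. A row lasts 1/8 s, in which the tool goes at most 62.5 mm and 10.7 degrees, less where a joint would pass 70% of its speed; a pose out of reach is approached as far as the arm can. A call with a number of a shift or a turn outside -1 to 1 is refused whole. A call with a gripper value outside its range is refused whole. "claw" is the opening in per cent of the stroke, from 0 (shut) to 100 (fully open), set as the call begins (left out, the last holds). The fingers move at their own pace and stop on an object; "newtons" is the grip in N (left out, the last holds). Time passes only in rows, so rows that do not move let the fingers close, or fill a call up. It gives the time, the measured TCP pose, the force, the opening and the grip force at its end, in the units of the state.
- sensors.sense(): the state, without advancing time (a new reading comes with each control period).
- cams.snapshot(name): name is "side" or "top"; returns the picture (400x640x3 uint8, red, green, blue); there is no depth.
- cams.camera_model(name): a dict with "fx", "fy", "cx", "cy" (pixels), "distortion" ([k1, k2, p1, p2, k3] as OpenCV has them; the pictures are not rectified), "extrinsics" (4x4, takes a point from world to camera coordinates). Camera axes: x right, y down, z forward; pixel columns grow to the right and rows downward; lengths in m; the calibration is good to about 2 mm. A picture is of the moment at which its call begins. camera_model takes no time and is no camera call.
- order.sign_off(): hands the job in; it is judged then, once.
The state is a dict: "t": time; "q": joint angles; "qd": joint speeds; "tau": joint torques, N m; "tcp_pos": TCP position; "tool_rot": TCP orientation; "force": force on the tool from outside, world axes, zero at the start; "ft_torque": the same for the moment, N m; "finger_gap": opening from 0.0 (shut) to 1.0 (fully open); "gripper_force": force on a finger pad.
Only numpy, scipy, OpenCV 4.12 (cv2) and the standard library are available. Lean on these libraries where they do the work, as an engineer would, in place of code of your own. Each camera call takes 0.05 s, during which the arm holds its last target. There are 200 camera calls.

## Working session

There is one attempt and no reset: what is moved stays moved. The work goes in short steps, Python scripts to look and compute and a tool call to move; the robot and the scene stay as the last step left them, time stands still between calls to the robot, and variables do not carry over. Pictures are saved under pics/ and viewed, at most 14 in all, crops included, and the job is handed in when it is done.

Besides the shell and the picture viewer there is one more tool, called in YAML: its name, and indented under it one key for each argument. move_arm: Moves the arm, as the interface text tells. Scaled input: -1 to 1 covers 25 mm each way for a shift and 30 degrees each way for a turn. Its arguments: {"type":"object","properties":{"targets":{"type":"array"},"claw":{"type":"number"},"newtons":{"type":"number"}},"required":["targets"]}

```bash
ls; mkdir -p pics
cat > h.py <<'E'
import numpy as np, cv2
from station import sensors, cams, order, manip
def snap(n,f=None):
    im=cams.snapshot(n)
    if f: cv2.imwrite('pics/'+f,cv2.cvtColor(im,cv2.COLOR_RGB2BGR))
    return im
def ray(n,uv):
    m=cams.camera_model(n);K=np.array([[m['fx'],0,m['cx']],[0,m['fy'],m['cy']],[0,0,1]])
    p=cv2.undistortPoints(np.array(uv,float).reshape(-1,1,2),K,np.array(m['distortion'])).reshape(-1,2)
    E=np.array(m['extrinsics']);R,t=E[:3,:3],E[:3,3]
    return -R.T@t, np.c_[p,np.ones(len(p))]@R
def onz(n,uv,z):
    c,d=ray(n,uv); return c+d*((z-c[2])/d[:,2])[:,None]
def proj(n,P):
    m=cams.camera_model(n);K=np.array([[m['fx'],0,m['cx']],[0,m['fy'],m['cy']],[0,0,1]])
    E=np.array(m['extrinsics'])
    return cv2.projectPoints(np.array(P,float).reshape(-1,3),cv2.Rodrigues(E[:3,:3])[0],E[:3,3],K,np.array(m['distortion']))[0].reshape(-1,2)
E
python3 - <<'E'
from h import *
for n in('top','side'):
    snap(n,n+'0.png'); c,_=ray(n,[[320,200]]); print(n,c,onz(n,[[0,0],[639,0],[639,399],[0,399]],0))
print(sensors.sense())
E
```

```text
pics
top [ 0.50658485 -0.01028816  1.34028489] [[ 1.16082682  0.93781545  0.        ]
 [ 1.17928968 -0.88809698  0.        ]
 [ 0.07303275 -0.85869723  0.        ]
 [ 0.04078164  0.87280771  0.        ]]
side [ 0.19034002 -0.70011648  0.73341134] [[-0.23274158  2.78144164  0.        ]
 [ 3.63881911  1.25561949  0.        ]
 [ 0.88316058 -0.59476463  0.        ]
 [-0.10506148 -0.11261578  0.        ]]
{'t': 0.1, 'q': array([ 1.03851939e+00,  5.28400138e-01,  1.43377216e+00,  2.73848436e-06,
        1.18140160e+00, -1.78490226e-01]), 'qd': array([ 0.000256  , -0.00175857, -0.00395343,  0.00013677, -0.00101048,
       -0.00109776]), 'tau': array([-5.02940493e-04, -4.43306565e+01, -1.78585267e+01, -2.38350549e-04,
        3.87668086e-03,  5.88612934e-06]), 'tcp_pos': array([0.21616711, 0.58574179, 0.23041556]), 'tool_rot': array([ 1.75972688e-01,  9.84394551e-01, -9.28280953e-04, -3.45874193e-04]), 'force': array([-0.73698931, -0.18447355,  0.70801715]), 'ft_torque': array([ 0.00472108,  0.03320194, -0.0067536 ]), 'gripper_force': 0.0, 'finger_gap': 1.0008567016807084}
```

View pics/top0.png

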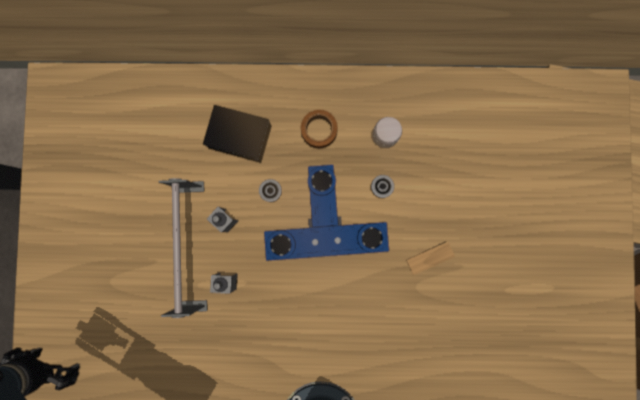

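View pics/side0.png

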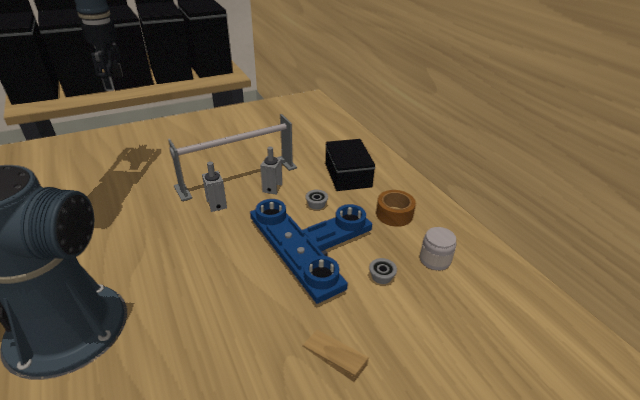

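Run:
```python
from h import *
im=cv2.imread('pics/top0.png'); cv2.imwrite('pics/c1.png',cv2.resize(im[150:310,200:460],None,fx=3,fy=3,interpolation=cv2.INTER_CUBIC))
im=cv2.imread('pics/side0.png'); cv2.imwrite('pics/c2.png',cv2.resize(im[140:390,190:450],None,fx=2.4,fy=2.4,interpolation=cv2.INTER_CUBIC))
```

```text
(no output)
```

View pics/c1.png

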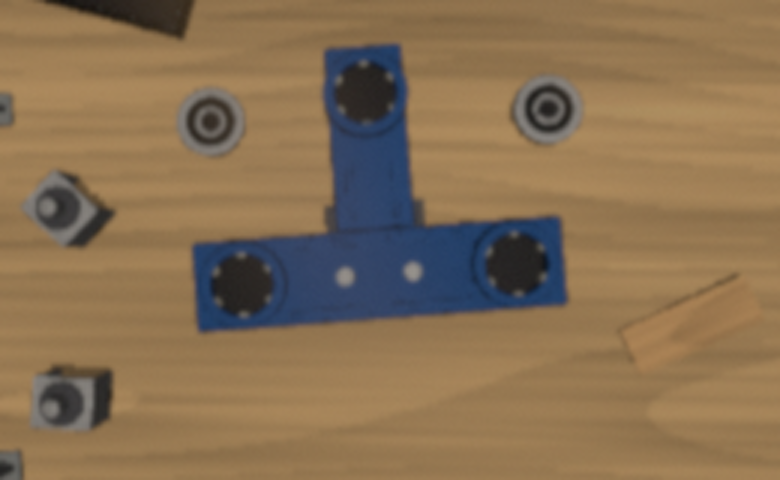

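View pics/c2.png

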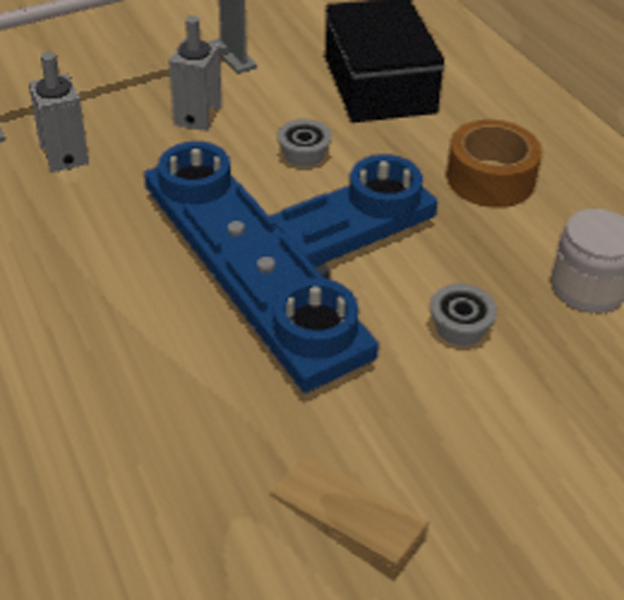

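Top view: the frame lies with its spine pointing up-image and its bare end at px ~(388,237). There are two cups, at (270,190) and (382,186), and two forks, at (219,219) and (222,283). The wedge's thin end is at (409,267) and its heel at (450,247).

```bash
cat > m1.py <<'E'
from h import *
np.set_printoptions(precision=4,suppress=True)
im=cv2.cvtColor(cv2.imread('pics/top0.png'),cv2.COLOR_BGR2RGB)
C=lambda L:(np.array(L,float)+.5)/3-.5+[200,150]
print('corners',onz('top',C([[193,243],[560,217],[567,302],[200,331],[325,47],[401,43]]),.036))
print('holes floor',onz('top',C([[242,285],[516,264],[365,92]]),.038))
print('holes mouth',onz('top',C([[242,285],[516,264],[365,92]]),.062))
print('wedge thin',onz('top',C([[620,332],[638,370]]),.005),'heel',onz('top',C([[738,275],[760,313]]),.025))
def blob(mask,c,r=25):
    m=np.zeros_like(mask);cv2.circle(m,c,r,255,-1);m&=mask
    k=[x for x in cv2.findContours(m,cv2.RETR_EXTERNAL,cv2.CHAIN_APPROX_NONE)[0]]
    return max(k,key=cv2.contourArea)
hsv=cv2.cvtColor(im,cv2.COLOR_RGB2HSV)
grey=((hsv[...,1]<60)).astype(np.uint8)*255
for c in((270,190),(382,186)):
    k=blob(grey,c,18);e=cv2.fitEllipse(k);print('cup',e,onz('top',[e[0]],.029))
print('fork stem tops',onz('top',C([[47,208],[51,408]]),.135))
print('f1 crown corners',onz('top',C([[60,171],[24,207],[68,246]]),.091))
print('f2 crown corners',onz('top',C([[37,374],[94,370],[32,430],[88,430]]),.091))
print('bar',onz('top',[[175,185],[179,312],[176.5,240]],.139))
print('side cups', onz('side',np.array([[303,133],[463,305]])/2.4+[190,140],.029))
s=lambda L:np.array(L,float)/2.4+[190,140]
print('side wedge thin', onz('side',s([[272,490]]),.005),'heel bottom',onz('side',s([[395,575]]),0),'heel top',onz('side',s([[427,525]]),.025))
print('side stem tops', onz('side',s([[194,20],[50,56]]),.135))
print('side sockets', onz('side',s([[195,165],[386,180],[316,303]]),.062))
E
python3 m1.py
```

```text
corners [[ 0.5107  0.156   0.036 ]
 [ 0.5387 -0.17    0.036 ]
 [ 0.4636 -0.1768  0.036 ]
 [ 0.4329  0.148   0.036 ]
 [ 0.6879  0.0414  0.036 ]
 [ 0.6925 -0.0266  0.036 ]]
holes floor [[ 0.4742  0.1114  0.038 ]
 [ 0.4965 -0.1311  0.038 ]
 [ 0.6477  0.0049  0.038 ]]
holes mouth [[ 0.4748  0.1091  0.062 ]
 [ 0.4967 -0.1289  0.062 ]
 [ 0.6451  0.0047  0.062 ]]
wedge thin [[ 0.4362 -0.2289  0.005 ]
 [ 0.4023 -0.2453  0.005 ]] heel [[ 0.4895 -0.3308  0.025 ]
 [ 0.456  -0.3504  0.025 ]]
cup ((269.7524108886719, 190.23597717285156), (21.140718460083008, 21.406335830688477), 128.70556640625) [[0.6199 0.1438 0.029 ]]
cup ((382.1441955566406, 185.95480346679688), (21.650461196899414, 21.74835968017578), 74.60409545898438) [[ 0.6358 -0.159   0.029 ]]
fork stem tops [[0.5374 0.2647 0.135 ]
 [0.3738 0.2568 0.135 ]]
f1 crown corners [[0.5703 0.2644 0.091 ]
 [0.5391 0.2945 0.091 ]
 [0.5064 0.2558 0.091 ]]
f2 crown corners [[0.3974 0.2792 0.091 ]
 [0.4016 0.2308 0.091 ]
 [0.3502 0.2822 0.091 ]
 [0.3511 0.2346 0.091 ]]
bar [[0.6201 0.3667 0.139 ]
 [0.3088 0.3465 0.139 ]
 [0.4841 0.3584 0.139 ]]
side cups [[ 0.6175  0.1448  0.029 ]
 [ 0.6342 -0.1596  0.029 ]]
side wedge thin [[ 0.3972 -0.2474  0.005 ]] heel bottom [[ 0.4513 -0.3514  0.    ]] heel top [[ 0.4849 -0.3388  0.025 ]]
side stem tops [[0.5361 0.2584 0.135 ]
 [0.3718 0.2518 0.135 ]]
side sockets [[ 0.4719  0.1027  0.062 ]
 [ 0.6388 -0.0028  0.062 ]
 [ 0.4963 -0.1266  0.062 ]]
```

move_arm:
  targets:
    - {"dx":0.96,"dy":-1}
    - {"dx":0.96,"dy":-1}
    - {"dx":0.96,"dy":-1}
    - {"dx":0.96,"dy":-1}
    - {"dx":0.96,"dy":-1}
    - {"dx":0.96,"dy":-1}
    - {"dx":0.96,"dy":-1}
    - {"dx":0.96,"dy":-1}
    - {"dx":0.96,"dy":-1}
    - {"dx":0.96,"dy":-1}

```text
schema error: expected keys dx, dy, dz, rx, ry, rz
```

move_arm:
  targets:
    - {"dy":-1,"rz":-0.142}
    - {"dy":-1,"rz":-0.142}
    - {"dy":-1,"rz":-0.142}
    - {"dy":-1,"rz":-0.142}
    - {"dy":-1,"rz":-0.142}
    - {"dy":-1,"rz":-0.142}
    - {"dy":-1,"rz":-0.142}
    - {"dy":-1,"rz":-0.142}
    - {"dy":-1,"rz":-0.142}
    - {"dy":-1,"rz":-0.142}

```text
schema error: expected keys dx, dy, dz, rx, ry, rz
```

move_arm:
  targets:
    - {"dy":-1}
    - {"dy":-1}
    - {"dy":-1}
    - {"dy":-1}
    - {"dy":-1}
    - {"dy":-1}
    - {"dy":-1}
    - {"dy":-1}
    - {"dy":-1}
    - {"dy":-1}

```text
schema error: expected keys dx, dy, dz, rx, ry, rz
```

move_arm:
  targets:
    - {"dy":-1,"dz":-0.5}
    - {"dy":-1,"dz":-0.5}
    - {"dy":-1,"dz":-0.5}
    - {"dy":-1,"dz":-0.5}
    - {"dy":-1,"dz":-0.5}
    - {"dy":-1,"dz":-0.5}
    - {"dz":-0.5}
    - {"dz":-0.5}
    - {"dz":-0.5}
    - {"dz":-0.5}

```text
schema error: expected keys dx, dy, dz, rx, ry, rz
```

move_arm:
  targets:
    - {"dx":0.96,"dy":-1,"dz":0,"rx":0,"ry":0,"rz":0}
    - {"dx":0.96,"dy":-1,"dz":0,"rx":0,"ry":0,"rz":0}
    - {"dx":0.96,"dy":-1,"dz":0,"rx":0,"ry":0,"rz":0}
    - {"dx":0.96,"dy":-1,"dz":0,"rx":0,"ry":0,"rz":0}
    - {"dx":0.96,"dy":-1,"dz":0,"rx":0,"ry":0,"rz":0}
    - {"dx":0.96,"dy":-1,"dz":0,"rx":0,"ry":0,"rz":0}
    - {"dx":0.96,"dy":-1,"dz":0,"rx":0,"ry":0,"rz":0}
    - {"dx":0.96,"dy":-1,"dz":0,"rx":0,"ry":0,"rz":0}
    - {"dx":0.96,"dy":-1,"dz":0,"rx":0,"ry":0,"rz":0}
    - {"dx":0.96,"dy":-1,"dz":0,"rx":0,"ry":0,"rz":0}

```text
t: 1.35
tcp_pos: [0.4569, 0.3353, 0.2309]
tool_rot: [0.176, 0.984, -0.0, -0.0]
force: [0.4, 0.5, 0.5]
finger_gap: 0.998
gripper_force: 0.0
```

move_arm:
  targets:
    - {"dx":0,"dy":-1,"dz":0,"rx":0,"ry":0,"rz":-0.142}
    - {"dx":0,"dy":-1,"dz":0,"rx":0,"ry":0,"rz":-0.142}
    - {"dx":0,"dy":-1,"dz":0,"rx":0,"ry":0,"rz":-0.142}
    - {"dx":0,"dy":-1,"dz":0,"rx":0,"ry":0,"rz":-0.142}
    - {"dx":0,"dy":-1,"dz":0,"rx":0,"ry":0,"rz":-0.142}
    - {"dx":0,"dy":-1,"dz":0,"rx":0,"ry":0,"rz":-0.142}
    - {"dx":0,"dy":-1,"dz":0,"rx":0,"ry":0,"rz":-0.142}
    - {"dx":0,"dy":-1,"dz":0,"rx":0,"ry":0,"rz":-0.142}
    - {"dx":0,"dy":-1,"dz":0,"rx":0,"ry":0,"rz":-0.142}
    - {"dx":0,"dy":-1,"dz":0,"rx":0,"ry":0,"rz":-0.142}

```text
t: 2.6
tcp_pos: [0.4562, 0.0855, 0.2311]
tool_rot: [0.523, 0.853, -0.0, -0.0]
force: [0.4, 0.6, 0.1]
finger_gap: 1.001
gripper_force: 0.0
```

move_arm:
  targets:
    - {"dx":0,"dy":-1,"dz":0,"rx":0,"ry":0,"rz":0}
    - {"dx":0,"dy":-1,"dz":0,"rx":0,"ry":0,"rz":0}
    - {"dx":0,"dy":-1,"dz":0,"rx":0,"ry":0,"rz":0}
    - {"dx":0,"dy":-1,"dz":0,"rx":0,"ry":0,"rz":0}
    - {"dx":0,"dy":-1,"dz":0,"rx":0,"ry":0,"rz":0}
    - {"dx":0,"dy":-1,"dz":0,"rx":0,"ry":0,"rz":0}
    - {"dx":0,"dy":-1,"dz":0,"rx":0,"ry":0,"rz":0}
    - {"dx":0,"dy":-1,"dz":0,"rx":0,"ry":0,"rz":0}
    - {"dx":0,"dy":-1,"dz":0,"rx":0,"ry":0,"rz":0}
    - {"dx":0,"dy":-1,"dz":0,"rx":0,"ry":0,"rz":0}

```text
t: 3.85
tcp_pos: [0.4562, -0.1644, 0.231]
tool_rot: [0.522, 0.853, 0.0, -0.0]
force: [0.3, -0.1, -0.1]
finger_gap: 1.001
gripper_force: 0.0
```

move_arm:
  targets:
    - {"dx":0,"dy":-1,"dz":-0.5,"rx":0,"ry":0,"rz":0}
    - {"dx":0,"dy":-1,"dz":-0.5,"rx":0,"ry":0,"rz":0}
    - {"dx":0,"dy":-1,"dz":-0.5,"rx":0,"ry":0,"rz":0}
    - {"dx":0,"dy":-1,"dz":-0.5,"rx":0,"ry":0,"rz":0}
    - {"dx":0,"dy":-1,"dz":-0.5,"rx":0,"ry":0,"rz":0}
    - {"dx":0,"dy":-1,"dz":-0.5,"rx":0,"ry":0,"rz":0}
    - {"dx":0,"dy":0,"dz":-0.5,"rx":0,"ry":0,"rz":0}
    - {"dx":0,"dy":0,"dz":-0.5,"rx":0,"ry":0,"rz":0}
    - {"dx":0,"dy":0,"dz":-0.5,"rx":0,"ry":0,"rz":0}
    - {"dx":0,"dy":0,"dz":0,"rx":0,"ry":0,"rz":0}

```text
t: 5.1
tcp_pos: [0.4559, -0.3123, 0.1177]
tool_rot: [0.521, 0.853, 0.0, -0.001]
force: [-0.1, 0.0, -0.8]
finger_gap: 1.001
gripper_force: 0.0
```

move_arm:
  targets:
    - {"dx":0.04,"dy":-0.16,"dz":-0.64,"rx":0,"ry":0,"rz":0}
    - {"dx":0,"dy":0,"dz":-0.64,"rx":0,"ry":0,"rz":0}
    - {"dx":0,"dy":0,"dz":-0.64,"rx":0,"ry":0,"rz":0}
    - {"dx":0,"dy":0,"dz":-0.64,"rx":0,"ry":0,"rz":0}
    - {"dx":0,"dy":0,"dz":-0.64,"rx":0,"ry":0,"rz":0}
    - {"dx":0,"dy":0,"dz":-0.64,"rx":0,"ry":0,"rz":0}
    - {"dx":0,"dy":0,"dz":-0.64,"rx":0,"ry":0,"rz":0}
    - {"dx":0,"dy":0,"dz":0,"rx":0,"ry":0,"rz":0}
    - {"dx":0,"dy":0,"dz":0,"rx":0,"ry":0,"rz":0}
    - {"dx":0,"dy":0,"dz":0,"rx":0,"ry":0,"rz":0}

```text
t: 6.35
tcp_pos: [0.4579, -0.3181, 0.0075]
tool_rot: [0.522, 0.853, -0.0, 0.001]
force: [0.3, -0.2, -1.2]
finger_gap: 0.998
gripper_force: 0.0
```

move_arm:
  targets:
    - {"dx":0,"dy":0,"dz":0,"rx":0,"ry":0,"rz":0}
    - {"dx":0,"dy":0,"dz":0,"rx":0,"ry":0,"rz":0}
    - {"dx":0,"dy":0,"dz":0,"rx":0,"ry":0,"rz":0}
    - {"dx":0,"dy":0,"dz":0,"rx":0,"ry":0,"rz":0}
    - {"dx":0,"dy":0,"dz":0,"rx":0,"ry":0,"rz":0}
    - {"dx":0,"dy":0,"dz":0,"rx":0,"ry":0,"rz":0}
    - {"dx":0,"dy":0,"dz":0,"rx":0,"ry":0,"rz":0}
    - {"dx":0,"dy":0,"dz":0,"rx":0,"ry":0,"rz":0}
    - {"dx":0,"dy":0,"dz":0,"rx":0,"ry":0,"rz":0}
    - {"dx":0,"dy":0,"dz":0,"rx":0,"ry":0,"rz":0}
  claw: 0
  newtons: 40

```text
t: 7.6
tcp_pos: [0.4577, -0.3179, 0.0074]
tool_rot: [0.522, 0.853, -0.0, 0.0]
force: [0.3, 0.6, 5.3]
finger_gap: 0.514
gripper_force: 41.3
```

move_arm:
  targets:
    - {"dx":0,"dy":0,"dz":0.4,"rx":0,"ry":0,"rz":0}
    - {"dx":0,"dy":0,"dz":0.4,"rx":0,"ry":0,"rz":0}
    - {"dx":0.53,"dy":0.33,"dz":0,"rx":0,"ry":0,"rz":-0.182}
    - {"dx":0.53,"dy":0.33,"dz":0,"rx":0,"ry":0,"rz":-0.182}
    - {"dx":0.53,"dy":0.33,"dz":0,"rx":0,"ry":0,"rz":-0.182}
    - {"dx":0.53,"dy":0.33,"dz":0,"rx":0,"ry":0,"rz":-0.182}
    - {"dx":0,"dy":0,"dz":0,"rx":0,"ry":0,"rz":0}
    - {"dx":0,"dy":0,"dz":-0.4,"rx":0,"ry":0,"rz":0}
    - {"dx":0,"dy":0,"dz":-0.36,"rx":0,"ry":0,"rz":0}
    - {"dx":0,"dy":0,"dz":0,"rx":0,"ry":0,"rz":0}

```text
t: 8.85
tcp_pos: [0.5098, -0.2849, 0.007]
tool_rot: [0.674, 0.739, -0.0, -0.001]
force: [-1.0, -1.2, -1.2]
finger_gap: 0.513
gripper_force: 41.6
```

Run:
```python
from h import *
im=snap('top','top1.png');im2=snap('side','side1.png')
a=cv2.cvtColor(im[190:310,330:480],cv2.COLOR_RGB2BGR);b=cv2.cvtColor(im2[230:390,250:450],cv2.COLOR_RGB2BGR)
cv2.imwrite('pics/c3.png',np.hstack([cv2.resize(a,(375,300)),cv2.resize(b,(375,300))]))
s=sensors.sense();print(s['tcp_pos'],s['tool_rot'],s['force'])
```

```text
[ 0.50983239 -0.28478917  0.00716981] [ 6.73815740e-01  7.38899144e-01 -6.15489768e-05 -6.31947567e-04] [ 0.14704132 -1.09162158 -0.78558893]
```

View pics/c3.png

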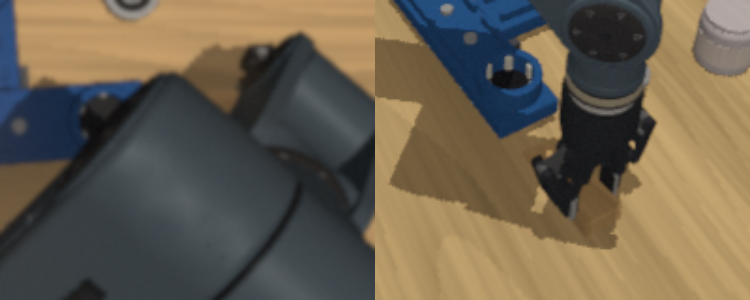

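move_arm:
  targets:
    - {"dx":-0.036,"dy":0.4,"dz":0,"rx":0,"ry":0,"rz":0}
    - {"dx":-0.036,"dy":0.4,"dz":0,"rx":0,"ry":0,"rz":0}
    - {"dx":-0.036,"dy":0.4,"dz":0,"rx":0,"ry":0,"rz":0}
    - {"dx":-0.036,"dy":0.4,"dz":0,"rx":0,"ry":0,"rz":0}
    - {"dx":-0.036,"dy":0.4,"dz":0,"rx":0,"ry":0,"rz":0}
    - {"dx":-0.018,"dy":0.16,"dz":0,"rx":0,"ry":0,"rz":0}
    - {"dx":-0.01,"dy":0.12,"dz":0,"rx":0,"ry":0,"rz":0}
    - {"dx":-0.01,"dy":0.1,"dz":0,"rx":0,"ry":0,"rz":0}
    - {"dx":-0.01,"dy":0.1,"dz":0,"rx":0,"ry":0,"rz":0}
    - {"dx":0,"dy":0,"dz":0,"rx":0,"ry":0,"rz":0}

```text
t: 10.2
tcp_pos: [0.5051, -0.223, 0.0077]
tool_rot: [0.674, 0.739, 0.0, 0.0]
force: [0.2, -1.2, -2.3]
finger_gap: 0.514
gripper_force: 41.4
```

Traveled 62 mm, so contact should be near. I'll push on slowly.

move_arm:
  targets:
    - {"dx":-0.01,"dy":0.08,"dz":0,"rx":0,"ry":0,"rz":0}
    - {"dx":-0.005,"dy":0.08,"dz":0,"rx":0,"ry":0,"rz":0}
    - {"dx":-0.01,"dy":0.08,"dz":0,"rx":0,"ry":0,"rz":0}
    - {"dx":-0.005,"dy":0.08,"dz":0,"rx":0,"ry":0,"rz":0}
    - {"dx":-0.01,"dy":0.08,"dz":0,"rx":0,"ry":0,"rz":0}
    - {"dx":-0.005,"dy":0.08,"dz":0,"rx":0,"ry":0,"rz":0}
    - {"dx":0,"dy":0,"dz":0,"rx":0,"ry":0,"rz":0}
    - {"dx":0,"dy":0,"dz":0,"rx":0,"ry":0,"rz":0}
    - {"dx":0,"dy":0,"dz":0,"rx":0,"ry":0,"rz":0}
    - {"dx":0,"dy":0,"dz":0,"rx":0,"ry":0,"rz":0}

```text
t: 11.45
tcp_pos: [0.5069, -0.2164, 0.0083]
tool_rot: [0.673, 0.739, -0.001, 0.006]
force: [-0.9, -14.1, -7.0]
finger_gap: 0.521
gripper_force: 41.5
```

move_arm:
  targets:
    - {"dx":-0.01,"dy":0.06,"dz":0,"rx":0,"ry":0,"rz":0}
    - {"dx":-0.005,"dy":0.06,"dz":0,"rx":0,"ry":0,"rz":0}
    - {"dx":-0.01,"dy":0.06,"dz":0,"rx":0,"ry":0,"rz":0}
    - {"dx":-0.005,"dy":0.06,"dz":0,"rx":0,"ry":0,"rz":0}
    - {"dx":0,"dy":0,"dz":0,"rx":0,"ry":0,"rz":0}
    - {"dx":0,"dy":0,"dz":0,"rx":0,"ry":0,"rz":0}
    - {"dx":0,"dy":0,"dz":0,"rx":0,"ry":0,"rz":0}
    - {"dx":0,"dy":0,"dz":0,"rx":0,"ry":0,"rz":0}
    - {"dx":0,"dy":0,"dz":0,"rx":0,"ry":0,"rz":0}
    - {"dx":0,"dy":0,"dz":0,"rx":0,"ry":0,"rz":0}

```text
t: 12.7
tcp_pos: [0.5068, -0.2104, 0.0083]
tool_rot: [0.673, 0.739, -0.0, 0.006]
force: [2.0, -14.3, -7.9]
finger_gap: 0.513
gripper_force: 41.7
```

move_arm:
  targets:
    - {"dx":0,"dy":0,"dz":0,"rx":0,"ry":0,"rz":0}
    - {"dx":0,"dy":0,"dz":0,"rx":0,"ry":0,"rz":0}
    - {"dx":0,"dy":0,"dz":0,"rx":0,"ry":0,"rz":0}
    - {"dx":0,"dy":0,"dz":0,"rx":0,"ry":0,"rz":0}
    - {"dx":0,"dy":0,"dz":0,"rx":0,"ry":0,"rz":0}
    - {"dx":0,"dy":0,"dz":0,"rx":0,"ry":0,"rz":0}
    - {"dx":0,"dy":0,"dz":0.8,"rx":0,"ry":0,"rz":0}
    - {"dx":0,"dy":0,"dz":1,"rx":0,"ry":0,"rz":0}
    - {"dx":0,"dy":-0.5,"dz":1,"rx":0,"ry":0,"rz":0}
    - {"dx":0,"dy":-1,"dz":1,"rx":0,"ry":0,"rz":0}
  claw: 100

```text
t: 13.95
tcp_pos: [0.5025, -0.2415, 0.1035]
tool_rot: [0.673, 0.74, 0.0, -0.001]
force: [0.9, -0.4, -0.8]
finger_gap: 1.0
gripper_force: 0.0
```

move_arm:
  targets:
    - {"dx":0,"dy":-1,"dz":1,"rx":0,"ry":0,"rz":0}
    - {"dx":0,"dy":-1,"dz":1,"rx":0,"ry":0,"rz":0}
    - {"dx":0,"dy":-1,"dz":1,"rx":0,"ry":0,"rz":0}
    - {"dx":0,"dy":-1,"dz":1,"rx":0,"ry":0,"rz":0}
    - {"dx":0,"dy":-1,"dz":0,"rx":0,"ry":0,"rz":0}
    - {"dx":0,"dy":-1,"dz":0,"rx":0,"ry":0,"rz":0}
    - {"dx":0,"dy":-1,"dz":0,"rx":0,"ry":0,"rz":0}
    - {"dx":0,"dy":-1,"dz":0,"rx":0,"ry":0,"rz":0}
    - {"dx":0,"dy":-1,"dz":0,"rx":0,"ry":0,"rz":0}
    - {"dx":0,"dy":0,"dz":0,"rx":0,"ry":0,"rz":0}

```text
t: 15.2
tcp_pos: [0.5025, -0.4687, 0.2024]
tool_rot: [0.674, 0.738, -0.0, 0.0]
force: [-0.1, 0.2, -0.5]
finger_gap: 1.0
gripper_force: 0.0
```

Run:
```python
from h import *
im=snap('top','top2.png');im2=snap('side','side2.png')
a=cv2.cvtColor(im[155:275,255:455],cv2.COLOR_RGB2BGR);b=cv2.cvtColor(im2[180:380,240:440],cv2.COLOR_RGB2BGR)
cv2.imwrite('pics/c4.png',np.vstack([cv2.resize(a,(500,300),interpolation=cv2.INTER_CUBIC),np.pad(cv2.resize(b,(300,300)),((0,0),(0,200),(0,0)))]))
s=sensors.sense();print(s['t'],s['tcp_pos'],s['tool_rot'],s['force'])
```

```text
15.3 [ 0.50250424 -0.46626285  0.20229279] [ 6.73853002e-01  7.38864726e-01  3.88894797e-04 -9.47339904e-04] [-0.0556292  -0.85489051  0.08369567]
```

View pics/c4.png

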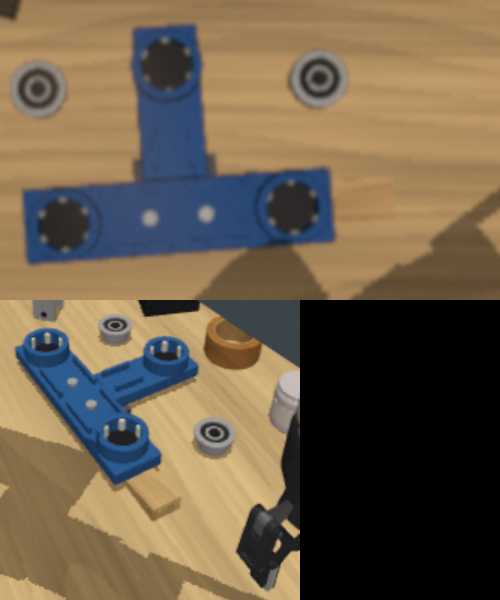

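The wedge is jammed about 50 mm under the bar, with about 65 mm showing. Next I'll locate the sockets and cups.

```bash
cat > m2.py <<'E'
from h import *
import sys
np.set_printoptions(precision=4,suppress=True)
f=sys.argv[1]
im=cv2.imread(f'pics/top{f}.png');hsv=cv2.cvtColor(im,cv2.COLOR_BGR2HSV)
big=cv2.resize(im,None,fx=4,fy=4,interpolation=cv2.INTER_CUBIC)
def cen(mask,c,r):
    m=np.zeros(mask.shape,np.uint8);cv2.circle(m,(4*c[0]+2,4*c[1]+2),4*r,255,-1)
    k=max(cv2.findContours(m&mask,cv2.RETR_EXTERNAL,cv2.CHAIN_APPROX_NONE)[0],key=cv2.contourArea)
    k=cv2.convexHull(k); (x,y),w,_=cv2.fitEllipse(k); return np.array([[(x+.5)/4-.5,(y+.5)/4-.5]]),np.array(w)/4
g=cv2.cvtColor(big,cv2.COLOR_BGR2GRAY);bh=cv2.cvtColor(big,cv2.COLOR_BGR2HSV)
dark=((g<60)&(bh[...,2]<75)).astype(np.uint8)*255
for c in((281,244),(372,238),(321,180)):
    p,w=cen(dark,c,11);print('sock',p,w,onz('top',p,.05))
grey=(bh[...,1]<60).astype(np.uint8)*255
for c in((270,190),(382,186)):
    p,w=cen(grey,c,16);print('cup',p,w,onz('top',p,.029))
E
python3 m2.py 2
python3 - <<'E'
from h import *
C=lambda L:(np.array(L,float)+.5)/2.5-.5+[255,155]
c=onz('top',C([[22,190],[329,168],[334,240],[28,263],[133,28],[196,25]]),.0365);print(c)
L=(c[0]+c[3])/2;R=(c[1]+c[2])/2;S=(c[4]+c[5])/2;m=(L+R)/2;u=(L-R)/np.linalg.norm(L-R)
print(L,R,S,m,np.degrees(np.arctan2(-u[0],u[1])),np.linalg.norm(L-R))
c=lambda L:np.array(L,float)/1.5+[240,180]
print(onz('side',c([[46,345],[165,353],[123,435]]),.062), onz('side',c([[115,327],[214,434]]),.029))
E
```

```text
sock [[280.151  244.4026]] [20.042  20.6886] [[0.4752 0.1108 0.05  ]]
sock [[371.7352 237.6129]] [20.4953 20.6772] [[ 0.4967 -0.1302  0.05  ]]
sock [[321.2476 180.248 ]] [20.2822 20.4708] [[0.6466 0.005  0.05  ]]
cup [[269.7808 190.178 ]] [22.043  22.2222] [[0.62   0.1437 0.029 ]]
cup [[382.1895 185.9624]] [22.3912 22.5838] [[ 0.6358 -0.1591  0.029 ]]
[[ 0.51063161  0.15724862  0.0365    ]
 [ 0.53899494 -0.16987901  0.0365    ]
 [ 0.46262552 -0.17572493  0.0365    ]
 [ 0.4332203   0.1491238   0.0365    ]
 [ 0.68633883  0.04166191  0.0365    ]
 [ 0.69051932 -0.02602699  0.0365    ]]
[0.47192595 0.15318621 0.0365    ] [ 0.50081023 -0.17280197  0.0365    ] [0.68842907 0.00781746 0.0365    ] [ 0.48636809 -0.00980788  0.0365    ] 5.063484727152957 0.3272653311774535
[[ 0.28607949 -0.36713419  0.062     ]
 [ 0.39312102 -0.42876718  0.062     ]
 [ 0.31994464 -0.47748562  0.062     ]] [[ 0.36714183 -0.36584712  0.029     ]
 [ 0.40726592 -0.50509382  0.029     ]]
```

move_arm:
  targets:
    - {"dx":0.53,"dy":1,"dz":0,"rx":0,"ry":0,"rz":0}
    - {"dx":0.53,"dy":1,"dz":0,"rx":0,"ry":0,"rz":0}
    - {"dx":0.53,"dy":1,"dz":0,"rx":0,"ry":0,"rz":0}
    - {"dx":0.53,"dy":1,"dz":0,"rx":0,"ry":0,"rz":0}
    - {"dx":0.53,"dy":1,"dz":0,"rx":0,"ry":0,"rz":0}
    - {"dx":0.53,"dy":1,"dz":0,"rx":0,"ry":0,"rz":0}
    - {"dx":0.53,"dy":1,"dz":0,"rx":0,"ry":0,"rz":0}
    - {"dx":0.53,"dy":1,"dz":0,"rx":0,"ry":0,"rz":0}
    - {"dx":0.53,"dy":1,"dz":0,"rx":0,"ry":0,"rz":0}
    - {"dx":0.53,"dy":1,"dz":0,"rx":0,"ry":0,"rz":0}

```text
t: 16.55
tcp_pos: [0.6351, -0.2146, 0.2029]
tool_rot: [0.673, 0.739, 0.0, -0.001]
force: [1.3, -0.9, -0.8]
finger_gap: 1.001
gripper_force: 0.0
```

move_arm:
  targets:
    - {"dx":0,"dy":0.77,"dz":-0.3,"rx":0,"ry":0,"rz":0}
    - {"dx":0,"dy":0.77,"dz":-0.8,"rx":0,"ry":0,"rz":0}
    - {"dx":0,"dy":0.77,"dz":-0.8,"rx":0,"ry":0,"rz":0}
    - {"dx":0,"dy":0,"dz":-0.8,"rx":0,"ry":0,"rz":0}
    - {"dx":0,"dy":0,"dz":-0.8,"rx":0,"ry":0,"rz":0}
    - {"dx":0,"dy":0,"dz":-0.8,"rx":0,"ry":0,"rz":0}
    - {"dx":0,"dy":0,"dz":-0.6,"rx":0,"ry":0,"rz":0}
    - {"dx":0,"dy":0,"dz":0,"rx":0,"ry":0,"rz":0}
    - {"dx":0,"dy":0,"dz":0,"rx":0,"ry":0,"rz":0}
    - {"dx":0,"dy":0,"dz":0,"rx":0,"ry":0,"rz":0}

```text
t: 17.8
tcp_pos: [0.6361, -0.1598, 0.0813]
tool_rot: [0.674, 0.739, 0.0, 0.001]
force: [0.3, -0.1, 0.5]
finger_gap: 1.003
gripper_force: 0.0
```

Run:
```python
from h import *
im2=snap('side','side3.png')
cv2.imwrite('pics/c5.png',cv2.resize(cv2.cvtColor(im2[200:330,320:460],cv2.COLOR_RGB2BGR),None,fx=3.5,fy=3.5))
s=sensors.sense();print(s['t'],s['tcp_pos'],s['tool_rot'],s['force'])
```

```text
17.85 [ 0.63601602 -0.15974987  0.08123204] [6.73735067e-01 7.38972431e-01 2.87771173e-04 8.50540340e-04] [-0.4168767   1.06900208  0.49792995]
```

View pics/c5.png

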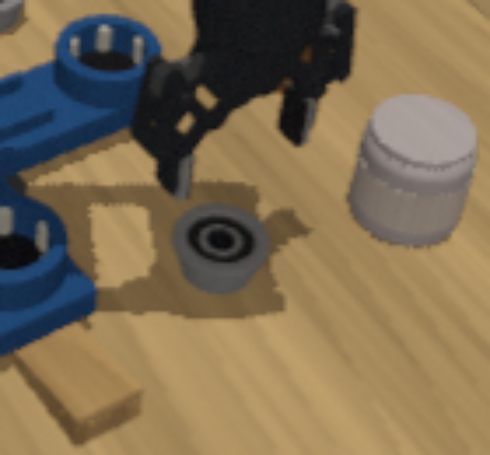

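The cup sits between the open fingers, at (220,240) in the crop. I'll descend and grip it.

move_arm:
  targets:
    - {"dx":0,"dy":0,"dz":-0.6,"rx":0,"ry":0,"rz":0}
    - {"dx":0,"dy":0,"dz":-0.6,"rx":0,"ry":0,"rz":0}
    - {"dx":0,"dy":0,"dz":-0.6,"rx":0,"ry":0,"rz":0}
    - {"dx":0,"dy":0,"dz":-0.6,"rx":0,"ry":0,"rz":0}
    - {"dx":0,"dy":0,"dz":-0.36,"rx":0,"ry":0,"rz":0}
    - {"dx":0,"dy":0,"dz":0,"rx":0,"ry":0,"rz":0}
    - {"dx":0,"dy":0,"dz":0,"rx":0,"ry":0,"rz":0}
    - {"dx":0,"dy":0,"dz":0,"rx":0,"ry":0,"rz":0}
    - {"dx":0,"dy":0,"dz":0,"rx":0,"ry":0,"rz":0}
    - {"dx":0,"dy":0,"dz":0,"rx":0,"ry":0,"rz":0}

```text
t: 19.1
tcp_pos: [0.6356, -0.1595, 0.0117]
tool_rot: [0.674, 0.739, 0.0, 0.0]
force: [-0.3, 0.1, -1.2]
finger_gap: 0.999
gripper_force: 0.0
```

move_arm:
  targets:
    - {"dx":0,"dy":0,"dz":0,"rx":0,"ry":0,"rz":0}
    - {"dx":0,"dy":0,"dz":0,"rx":0,"ry":0,"rz":0}
    - {"dx":0,"dy":0,"dz":0,"rx":0,"ry":0,"rz":0}
    - {"dx":0,"dy":0,"dz":0,"rx":0,"ry":0,"rz":0}
    - {"dx":0,"dy":0,"dz":0,"rx":0,"ry":0,"rz":0}
    - {"dx":0,"dy":0,"dz":0,"rx":0,"ry":0,"rz":0}
    - {"dx":0,"dy":0,"dz":0,"rx":0,"ry":0,"rz":0}
    - {"dx":0,"dy":0,"dz":1,"rx":0,"ry":0,"rz":0}
    - {"dx":0,"dy":0,"dz":1,"rx":0,"ry":0,"rz":0}
    - {"dx":0,"dy":0,"dz":1,"rx":0,"ry":0,"rz":0}
  claw: 0
  newtons: 30

```text
t: 20.35
tcp_pos: [0.6344, -0.1591, 0.0856]
tool_rot: [0.674, 0.739, -0.001, -0.001]
force: [0.2, -0.6, -2.2]
finger_gap: 0.711
gripper_force: 34.0
```

move_arm:
  targets:
    - {"dx":0,"dy":0,"dz":0.5,"rx":0,"ry":0,"rz":0}
    - {"dx":0.06,"dy":0.9,"dz":0,"rx":0,"ry":0,"rz":0}
    - {"dx":0.06,"dy":0.9,"dz":0,"rx":0,"ry":0,"rz":0}
    - {"dx":0.06,"dy":0.9,"dz":0,"rx":0,"ry":0,"rz":0}
    - {"dx":0.06,"dy":0.9,"dz":0,"rx":0,"ry":0,"rz":0}
    - {"dx":0.06,"dy":0.9,"dz":0,"rx":0,"ry":0,"rz":0}
    - {"dx":0.06,"dy":0.9,"dz":0,"rx":0,"ry":0,"rz":0}
    - {"dx":0.06,"dy":0.9,"dz":0,"rx":0,"ry":0,"rz":0}
    - {"dx":0.0,"dy":0.24,"dz":0,"rx":0,"ry":0,"rz":0}
    - {"dx":0,"dy":0,"dz":0,"rx":0,"ry":0,"rz":0}

```text
t: 21.6
tcp_pos: [0.6459, 0.0044, 0.0988]
tool_rot: [0.673, 0.739, -0.0, 0.0]
force: [0.0, -0.2, -1.5]
finger_gap: 0.714
gripper_force: 34.0
```

Run:
```python
from h import *
im2=snap('side','side4.png');im=snap('top','top4.png')
a=cv2.resize(cv2.cvtColor(im2[170:260,300:400],cv2.COLOR_RGB2BGR),None,fx=4,fy=4);b=cv2.resize(cv2.cvtColor(im[140:230,270:370],cv2.COLOR_RGB2BGR),None,fx=4,fy=4)
cv2.imwrite('pics/c6.png',np.hstack([a,b]))
s=sensors.sense();print(s['t'],s['tcp_pos'],s['tool_rot'],s['force'])
```

```text
21.7 [0.64603157 0.00334867 0.09885808] [ 6.73920941e-01  7.38803434e-01 -8.81337381e-05  2.09938032e-04] [ 0.23286729 -0.27418435 -2.02168664]
```

View pics/c6.png

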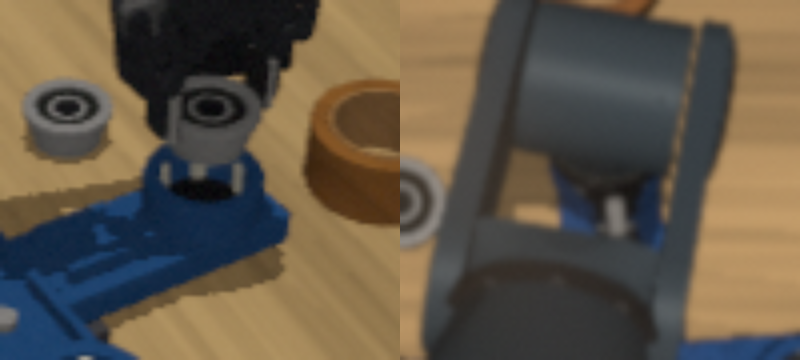

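Run:
```python
from h import *
print(proj('side',[[.646,.0034,.116],[.6458,.0043,.062],[.651,.0043,.062],[.6458,.0093,.062]]))
```

```text
[[353.62261376 195.2105514 ]
 [351.88012633 212.59964985]
 [353.70537861 212.03791021]
 [350.87315947 211.4508972 ]]
```

move_arm:
  targets:
    - {"dx":0,"dy":0,"dz":-0.4,"rx":0,"ry":0,"rz":0}
    - {"dx":0,"dy":0,"dz":-0.3,"rx":0,"ry":0,"rz":0}
    - {"dx":0,"dy":0,"dz":-0.2,"rx":0,"ry":0,"rz":0}
    - {"dx":0,"dy":0,"dz":-0.1,"rx":0,"ry":0,"rz":0}
    - {"dx":0,"dy":0,"dz":-0.1,"rx":0,"ry":0,"rz":0}
    - {"dx":0,"dy":0,"dz":-0.1,"rx":0,"ry":0,"rz":0}
    - {"dx":0,"dy":0,"dz":-0.1,"rx":0,"ry":0,"rz":0}
    - {"dx":0,"dy":0,"dz":0,"rx":0,"ry":0,"rz":0}
    - {"dx":0,"dy":0,"dz":0,"rx":0,"ry":0,"rz":0}
    - {"dx":0,"dy":0,"dz":0,"rx":0,"ry":0,"rz":0}

```text
t: 22.95
tcp_pos: [0.6459, 0.0043, 0.0662]
tool_rot: [0.674, 0.739, 0.0, -0.0]
force: [0.4, 2.2, -2.8]
finger_gap: 0.715
gripper_force: 33.9
```

move_arm:
  targets:
    - {"dx":0,"dy":0,"dz":-0.06,"rx":0,"ry":0,"rz":0}
    - {"dx":0,"dy":0,"dz":-0.06,"rx":0,"ry":0,"rz":0}
    - {"dx":0,"dy":0,"dz":-0.04,"rx":0,"ry":0,"rz":0}
    - {"dx":0,"dy":0,"dz":0,"rx":0,"ry":0,"rz":0}
    - {"dx":0,"dy":0,"dz":0,"rx":0,"ry":0,"rz":0}
    - {"dx":0,"dy":0,"dz":0,"rx":0,"ry":0,"rz":0}
    - {"dx":0,"dy":0,"dz":0,"rx":0,"ry":0,"rz":0}
    - {"dx":0,"dy":0,"dz":0,"rx":0,"ry":0,"rz":0}
    - {"dx":0,"dy":0,"dz":0,"rx":0,"ry":0,"rz":0}
    - {"dx":0,"dy":0,"dz":0,"rx":0,"ry":0,"rz":0}

```text
t: 24.2
tcp_pos: [0.6463, 0.004, 0.0625]
tool_rot: [0.674, 0.739, 0.0, 0.0]
force: [1.1, 2.7, 4.3]
finger_gap: 0.714
gripper_force: 34.5
```

move_arm:
  targets:
    - {"dx":0,"dy":0,"dz":0,"rx":0,"ry":0,"rz":0}
    - {"dx":0,"dy":0,"dz":0,"rx":0,"ry":0,"rz":0}
    - {"dx":0,"dy":0,"dz":0,"rx":0,"ry":0,"rz":0}
    - {"dx":0,"dy":0,"dz":0,"rx":0,"ry":0,"rz":0}
    - {"dx":0,"dy":0,"dz":0.4,"rx":0,"ry":0,"rz":0}
    - {"dx":0,"dy":0,"dz":0.36,"rx":0,"ry":0,"rz":0}
    - {"dx":0,"dy":0,"dz":0,"rx":0,"ry":0,"rz":0}
    - {"dx":0.36,"dy":0.03,"dz":0,"rx":0,"ry":0,"rz":0}
    - {"dx":0,"dy":0,"dz":0,"rx":0,"ry":0,"rz":0}
    - {"dx":0,"dy":0,"dz":0,"rx":0,"ry":0,"rz":0}
  claw: 80

```text
t: 25.45
tcp_pos: [0.6548, 0.0048, 0.0809]
tool_rot: [0.674, 0.739, -0.0, -0.0]
force: [-0.6, -0.0, 0.1]
finger_gap: 0.801
gripper_force: 0.0
```

Run:
```python
from h import *
im2=snap('side','side5.png')
cv2.imwrite('pics/c7.png',cv2.resize(cv2.cvtColor(im2[170:250,310:400],cv2.COLOR_RGB2BGR),None,fx=5,fy=5,interpolation=cv2.INTER_CUBIC))
s=sensors.sense();print(s['t'],s['tcp_pos'],s['finger_gap'],s['force'])
```

```text
25.5 [0.65465028 0.00488146 0.08092711] 0.8015181704745454 [-0.14867736 -0.45424592 -0.54885549]
```

View pics/c7.png

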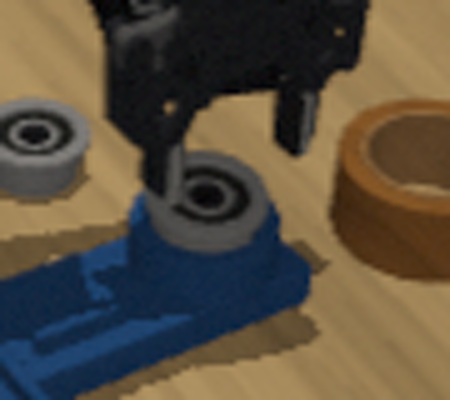

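move_arm:
  targets:
    - {"dx":0,"dy":0,"dz":-0.24,"rx":0,"ry":0,"rz":0}
    - {"dx":0,"dy":0,"dz":-0.08,"rx":0,"ry":0,"rz":0}
    - {"dx":0,"dy":0,"dz":-0.08,"rx":0,"ry":0,"rz":0}
    - {"dx":0,"dy":0,"dz":-0.04,"rx":0,"ry":0,"rz":0}
    - {"dx":0,"dy":0,"dz":-0.04,"rx":0,"ry":0,"rz":0}
    - {"dx":0,"dy":0,"dz":0,"rx":0,"ry":0,"rz":0}
    - {"dx":0,"dy":0,"dz":0,"rx":0,"ry":0,"rz":0}
    - {"dx":0,"dy":0,"dz":0,"rx":0,"ry":0,"rz":0}
    - {"dx":0,"dy":0,"dz":0,"rx":0,"ry":0,"rz":0}
    - {"dx":0,"dy":0,"dz":0,"rx":0,"ry":0,"rz":0}

```text
t: 26.75
tcp_pos: [0.6545, 0.0047, 0.0694]
tool_rot: [0.674, 0.739, -0.0, -0.0]
force: [-1.9, -0.7, 5.0]
finger_gap: 0.798
gripper_force: 2.5
```

move_arm:
  targets:
    - {"dx":0,"dy":0,"dz":-0.04,"rx":0,"ry":0,"rz":0}
    - {"dx":0,"dy":0,"dz":-0.04,"rx":0,"ry":0,"rz":0}
    - {"dx":0,"dy":0,"dz":0,"rx":0,"ry":0,"rz":0}
    - {"dx":0,"dy":0,"dz":0,"rx":0,"ry":0,"rz":0}
    - {"dx":0,"dy":0,"dz":0,"rx":0,"ry":0,"rz":0}
    - {"dx":0,"dy":0,"dz":0,"rx":0,"ry":0,"rz":0}
    - {"dx":0,"dy":0,"dz":0,"rx":0,"ry":0,"rz":0}
    - {"dx":0,"dy":0,"dz":0,"rx":0,"ry":0,"rz":0}
    - {"dx":0,"dy":0,"dz":0,"rx":0,"ry":0,"rz":0}
    - {"dx":0,"dy":0,"dz":0,"rx":0,"ry":0,"rz":0}

```text
t: 28.0
tcp_pos: [0.6552, 0.0048, 0.0673]
tool_rot: [0.674, 0.739, 0.0, 0.0]
force: [-0.8, 0.7, 2.5]
finger_gap: 0.8
gripper_force: 0.7
```

move_arm:
  targets:
    - {"dx":0,"dy":0,"dz":0.48,"rx":0,"ry":0,"rz":0}
    - {"dx":-0.36,"dy":-0.03,"dz":0,"rx":0,"ry":0,"rz":0}
    - {"dx":-0.36,"dy":-0.03,"dz":0,"rx":0,"ry":0,"rz":0}
    - {"dx":0,"dy":0,"dz":0,"rx":0,"ry":0,"rz":0}
    - {"dx":0,"dy":0,"dz":-0.24,"rx":0,"ry":0,"rz":0}
    - {"dx":0,"dy":0,"dz":-0.08,"rx":0,"ry":0,"rz":0}
    - {"dx":0,"dy":0,"dz":-0.08,"rx":0,"ry":0,"rz":0}
    - {"dx":0,"dy":0,"dz":-0.04,"rx":0,"ry":0,"rz":0}
    - {"dx":0,"dy":0,"dz":-0.04,"rx":0,"ry":0,"rz":0}
    - {"dx":0,"dy":0,"dz":0,"rx":0,"ry":0,"rz":0}

```text
t: 29.25
tcp_pos: [0.6387, 0.003, 0.068]
tool_rot: [0.674, 0.739, 0.001, 0.002]
force: [2.6, -0.4, 4.3]
finger_gap: 0.797
gripper_force: 2.1
```

move_arm:
  targets:
    - {"dx":0,"dy":0,"dz":-0.04,"rx":0,"ry":0,"rz":0}
    - {"dx":0,"dy":0,"dz":-0.04,"rx":0,"ry":0,"rz":0}
    - {"dx":0,"dy":0,"dz":-0.02,"rx":0,"ry":0,"rz":0}
    - {"dx":0,"dy":0,"dz":0,"rx":0,"ry":0,"rz":0}
    - {"dx":0,"dy":0,"dz":0,"rx":0,"ry":0,"rz":0}
    - {"dx":0,"dy":0,"dz":0.5,"rx":0,"ry":0,"rz":0}
    - {"dx":0.36,"dy":0.03,"dz":0,"rx":0,"ry":0,"rz":0}
    - {"dx":0.36,"dy":0.03,"dz":0,"rx":0,"ry":0,"rz":0}
    - {"dx":0,"dy":0,"dz":0,"rx":0,"ry":0,"rz":0}
    - {"dx":0,"dy":0,"dz":-0.3,"rx":0,"ry":0,"rz":0}

```text
t: 30.5
tcp_pos: [0.655, 0.0048, 0.0697]
tool_rot: [0.674, 0.739, 0.0, 0.0]
force: [-0.7, -0.3, -0.3]
finger_gap: 0.805
gripper_force: 0.0
```

move_arm:
  targets:
    - {"dx":0,"dy":0,"dz":-0.08,"rx":0,"ry":0,"rz":0}
    - {"dx":0,"dy":0,"dz":-0.08,"rx":0,"ry":0,"rz":0}
    - {"dx":0,"dy":0,"dz":-0.04,"rx":0,"ry":0,"rz":0}
    - {"dx":0,"dy":0,"dz":-0.02,"rx":0,"ry":0,"rz":0}
    - {"dx":0,"dy":0,"dz":-0.02,"rx":0,"ry":0,"rz":0}
    - {"dx":0,"dy":0,"dz":0,"rx":0,"ry":0,"rz":0}
    - {"dx":0,"dy":0,"dz":0,"rx":0,"ry":0,"rz":0}
    - {"dx":0,"dy":0,"dz":0,"rx":0,"ry":0,"rz":0}
    - {"dx":0,"dy":0,"dz":0,"rx":0,"ry":0,"rz":0}
    - {"dx":0,"dy":0,"dz":0,"rx":0,"ry":0,"rz":0}

```text
t: 31.75
tcp_pos: [0.6552, 0.0047, 0.0638]
tool_rot: [0.674, 0.739, 0.0, 0.0]
force: [-2.1, 0.7, 3.3]
finger_gap: 0.796
gripper_force: 1.6
```

move_arm:
  targets:
    - {"dx":0,"dy":0,"dz":0.5,"rx":0,"ry":0,"rz":0}
    - {"dx":-0.36,"dy":-0.03,"dz":0,"rx":0,"ry":0,"rz":0}
    - {"dx":-0.36,"dy":-0.03,"dz":0,"rx":0,"ry":0,"rz":0}
    - {"dx":0,"dy":0,"dz":-0.3,"rx":0,"ry":0,"rz":0}
    - {"dx":0,"dy":0,"dz":-0.12,"rx":0,"ry":0,"rz":0}
    - {"dx":0,"dy":0,"dz":-0.06,"rx":0,"ry":0,"rz":0}
    - {"dx":0,"dy":0,"dz":-0.04,"rx":0,"ry":0,"rz":0}
    - {"dx":0,"dy":0,"dz":-0.04,"rx":0,"ry":0,"rz":0}
    - {"dx":0,"dy":0,"dz":0,"rx":0,"ry":0,"rz":0}
    - {"dx":0,"dy":0,"dz":0,"rx":0,"ry":0,"rz":0}

```text
t: 33.0
tcp_pos: [0.6374, 0.0033, 0.0625]
tool_rot: [0.674, 0.739, 0.0, 0.0]
force: [0.1, 0.7, 3.0]
finger_gap: 0.797
gripper_force: 1.5
```

move_arm:
  targets:
    - {"dx":0,"dy":0,"dz":0.5,"rx":0,"ry":0,"rz":0}
    - {"dx":0.36,"dy":0.03,"dz":0,"rx":0,"ry":0,"rz":0}
    - {"dx":0.36,"dy":0.03,"dz":0,"rx":0,"ry":0,"rz":0}
    - {"dx":0,"dy":0,"dz":-0.3,"rx":0,"ry":0,"rz":0}
    - {"dx":0,"dy":0,"dz":-0.12,"rx":0,"ry":0,"rz":0}
    - {"dx":0,"dy":0,"dz":-0.06,"rx":0,"ry":0,"rz":0}
    - {"dx":0,"dy":0,"dz":-0.04,"rx":0,"ry":0,"rz":0}
    - {"dx":0,"dy":0,"dz":0,"rx":0,"ry":0,"rz":0}
    - {"dx":0,"dy":0,"dz":0,"rx":0,"ry":0,"rz":0}
    - {"dx":0,"dy":0,"dz":0,"rx":0,"ry":0,"rz":0}

```text
t: 34.25
tcp_pos: [0.6541, 0.0051, 0.0621]
tool_rot: [0.674, 0.739, -0.0, -0.001]
force: [-2.7, 1.2, 5.2]
finger_gap: 0.801
gripper_force: 2.7
```

move_arm:
  targets:
    - {"dx":0,"dy":0,"dz":-0.04,"rx":0,"ry":0,"rz":0}
    - {"dx":0,"dy":0,"dz":-0.04,"rx":0,"ry":0,"rz":0}
    - {"dx":0,"dy":0,"dz":-0.02,"rx":0,"ry":0,"rz":0}
    - {"dx":0,"dy":0,"dz":0,"rx":0,"ry":0,"rz":0}
    - {"dx":0,"dy":0,"dz":0,"rx":0,"ry":0,"rz":0}
    - {"dx":0,"dy":0,"dz":0,"rx":0,"ry":0,"rz":0}
    - {"dx":0,"dy":0,"dz":0,"rx":0,"ry":0,"rz":0}
    - {"dx":0,"dy":0,"dz":0,"rx":0,"ry":0,"rz":0}
    - {"dx":0,"dy":0,"dz":0,"rx":0,"ry":0,"rz":0}
    - {"dx":0,"dy":0,"dz":0,"rx":0,"ry":0,"rz":0}

```text
t: 35.5
tcp_pos: [0.6542, 0.0051, 0.0618]
tool_rot: [0.674, 0.739, -0.0, -0.001]
force: [-4.8, 0.8, 15.8]
finger_gap: 0.802
gripper_force: 8.1
```

move_arm:
  targets:
    - {"dx":0,"dy":0,"dz":0.5,"rx":0,"ry":0,"rz":0}
    - {"dx":-0.36,"dy":-0.03,"dz":0,"rx":0,"ry":0,"rz":0}
    - {"dx":-0.36,"dy":-0.03,"dz":0,"rx":0,"ry":0,"rz":0}
    - {"dx":0,"dy":0,"dz":-0.3,"rx":0,"ry":0,"rz":0}
    - {"dx":0,"dy":0,"dz":-0.12,"rx":0,"ry":0,"rz":0}
    - {"dx":0,"dy":0,"dz":-0.06,"rx":0,"ry":0,"rz":0}
    - {"dx":0,"dy":0,"dz":-0.04,"rx":0,"ry":0,"rz":0}
    - {"dx":0,"dy":0,"dz":0,"rx":0,"ry":0,"rz":0}
    - {"dx":0,"dy":0,"dz":0,"rx":0,"ry":0,"rz":0}
    - {"dx":0,"dy":0,"dz":0,"rx":0,"ry":0,"rz":0}

```text
t: 36.75
tcp_pos: [0.6364, 0.0033, 0.0616]
tool_rot: [0.674, 0.739, -0.0, -0.0]
force: [-8.3, -0.4, 19.4]
finger_gap: 0.799
gripper_force: 9.9
```

move_arm:
  targets:
    - {"dx":0,"dy":0,"dz":0.8,"rx":0,"ry":0,"rz":0}
    - {"dx":0,"dy":0,"dz":0.8,"rx":0,"ry":0,"rz":0}
    - {"dx":0,"dy":0,"dz":0.8,"rx":0,"ry":0,"rz":0}
    - {"dx":-0.1,"dy":0.9,"dz":0.2,"rx":0,"ry":0,"rz":0}
    - {"dx":-0.1,"dy":0.9,"dz":0,"rx":0,"ry":0,"rz":0}
    - {"dx":-0.1,"dy":0.9,"dz":0,"rx":0,"ry":0,"rz":0}
    - {"dx":-0.1,"dy":0.9,"dz":0,"rx":0,"ry":0,"rz":0}
    - {"dx":-0.1,"dy":0.9,"dz":0,"rx":0,"ry":0,"rz":0}
    - {"dx":-0.1,"dy":0.9,"dz":0,"rx":0,"ry":0,"rz":0}
    - {"dx":-0.06,"dy":0.2,"dz":0,"rx":0,"ry":0,"rz":0}
  claw: 100

```text
t: 38.0
tcp_pos: [0.62, 0.1452, 0.1237]
tool_rot: [0.673, 0.74, -0.0, -0.0]
force: [-0.2, 0.7, 0.1]
finger_gap: 1.0
gripper_force: 0.0
```

Run:
```python
from h import *
im2=snap('side','side6.png')
cv2.imwrite('pics/c8.png',cv2.resize(cv2.cvtColor(im2[150:270,240:400],cv2.COLOR_RGB2BGR),None,fx=4,fy=4,interpolation=cv2.INTER_CUBIC))
s=sensors.sense();print(s['t'],s['tcp_pos'],s['finger_gap'],s['force'])
print(proj('side',[[.62,.144,.029],[.6458,.0043,.069]]),(proj('side',[[.62,.144,.029],[.6458,.0043,.069]])-[240,150])*4)
```

```text
38.05 [0.61991265 0.14496816 0.12373743] 0.9973204266237442 [-0.52460189  0.16856882  0.19559265]
[[317.22361982 195.34183076]
 [352.06667995 210.38401277]] [[308.89447927 181.36732302]
 [448.26671982 241.53605109]]
```

View pics/c8.png

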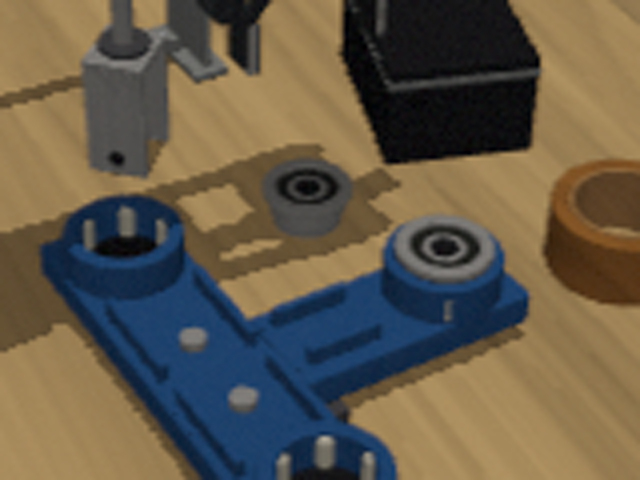

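The first cup is home and level, at (444,247) in the crop. The second cup hasn't moved and sits at (307,187). I'll grip that one now.

move_arm:
  targets:
    - {"dx":0,"dy":-0.05,"dz":-0.6,"rx":0,"ry":0,"rz":0}
    - {"dx":0,"dy":0,"dz":-0.6,"rx":0,"ry":0,"rz":0}
    - {"dx":0,"dy":0,"dz":-0.6,"rx":0,"ry":0,"rz":0}
    - {"dx":0,"dy":0,"dz":-0.6,"rx":0,"ry":0,"rz":0}
    - {"dx":0,"dy":0,"dz":-0.6,"rx":0,"ry":0,"rz":0}
    - {"dx":0,"dy":0,"dz":-0.6,"rx":0,"ry":0,"rz":0}
    - {"dx":0,"dy":0,"dz":-0.6,"rx":0,"ry":0,"rz":0}
    - {"dx":0,"dy":0,"dz":-0.28,"rx":0,"ry":0,"rz":0}
    - {"dx":0,"dy":0,"dz":0,"rx":0,"ry":0,"rz":0}
    - {"dx":0,"dy":0,"dz":0,"rx":0,"ry":0,"rz":0}

```text
t: 39.3
tcp_pos: [0.6209, 0.1421, 0.0123]
tool_rot: [0.674, 0.739, 0.0, 0.0]
force: [0.6, -0.9, 1.1]
finger_gap: 1.003
gripper_force: 0.0
```

move_arm:
  targets:
    - {"dx":0,"dy":0,"dz":0,"rx":0,"ry":0,"rz":0}
    - {"dx":0,"dy":0,"dz":0,"rx":0,"ry":0,"rz":0}
    - {"dx":0,"dy":0,"dz":0,"rx":0,"ry":0,"rz":0}
    - {"dx":0,"dy":0,"dz":0,"rx":0,"ry":0,"rz":0}
    - {"dx":0,"dy":0,"dz":0,"rx":0,"ry":0,"rz":0}
    - {"dx":0,"dy":0,"dz":0,"rx":0,"ry":0,"rz":0}
    - {"dx":0,"dy":0,"dz":0,"rx":0,"ry":0,"rz":0}
    - {"dx":0,"dy":0,"dz":1,"rx":0,"ry":0,"rz":0}
    - {"dx":0,"dy":0,"dz":1,"rx":0,"ry":0,"rz":0}
    - {"dx":0,"dy":0,"dz":1,"rx":0,"ry":0,"rz":0}
  claw: 0
  newtons: 30

```text
t: 40.55
tcp_pos: [0.6197, 0.142, 0.0867]
tool_rot: [0.674, 0.739, -0.001, -0.001]
force: [-0.3, 0.5, -2.2]
finger_gap: 0.706
gripper_force: 34.1
```

move_arm:
  targets:
    - {"dx":0,"dy":0,"dz":0.48,"rx":0,"ry":0,"rz":0}
    - {"dx":-0.82,"dy":-0.19,"dz":0,"rx":0,"ry":0,"rz":0}
    - {"dx":-0.82,"dy":-0.19,"dz":0,"rx":0,"ry":0,"rz":0}
    - {"dx":-0.82,"dy":-0.19,"dz":0,"rx":0,"ry":0,"rz":0}
    - {"dx":-0.82,"dy":-0.19,"dz":0,"rx":0,"ry":0,"rz":0}
    - {"dx":-0.82,"dy":-0.19,"dz":0,"rx":0,"ry":0,"rz":0}
    - {"dx":-0.82,"dy":-0.19,"dz":0,"rx":0,"ry":0,"rz":0}
    - {"dx":-0.84,"dy":-0.19,"dz":0,"rx":0,"ry":0,"rz":0}
    - {"dx":0,"dy":0,"dz":0,"rx":0,"ry":0,"rz":0}
    - {"dx":0,"dy":0,"dz":0,"rx":0,"ry":0,"rz":0}

```text
t: 41.8
tcp_pos: [0.4778, 0.1088, 0.0988]
tool_rot: [0.674, 0.739, 0.001, 0.001]
force: [1.1, 0.2, -2.7]
finger_gap: 0.711
gripper_force: 34.1
```

Run:
```python
from h import *
im2=snap('side','side7.png')
cv2.imwrite('pics/c9.png',cv2.resize(cv2.cvtColor(im2[160:240,230:320],cv2.COLOR_RGB2BGR),None,fx=5,fy=5,interpolation=cv2.INTER_CUBIC))
s=sensors.sense();print(s['t'],s['tcp_pos'],s['finger_gap'],s['force'])
P=[[.4758,.110,.116],[.4758,.1097,.062]]
print((proj('side',P)-[230,160])*5)
```

```text
41.85 [0.47806622 0.10883158 0.09884439] 0.7131701406315422 [-0.36599058  0.4256404  -1.79198497]
[[202.71083936 145.65381855]
 [208.41347164 233.84457585]]
```

View pics/c9.png

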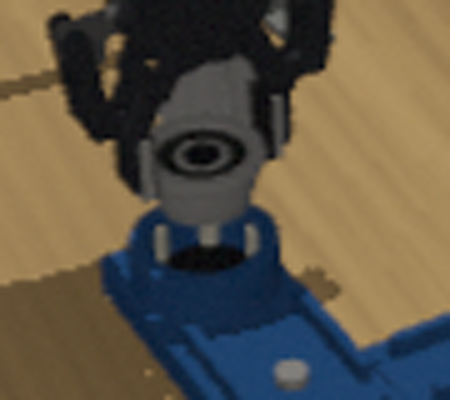

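move_arm:
  targets:
    - {"dx":-0.08,"dy":0,"dz":-0.4,"rx":0,"ry":0,"rz":0}
    - {"dx":0,"dy":0,"dz":-0.3,"rx":0,"ry":0,"rz":0}
    - {"dx":0,"dy":0,"dz":-0.2,"rx":0,"ry":0,"rz":0}
    - {"dx":0,"dy":0,"dz":-0.1,"rx":0,"ry":0,"rz":0}
    - {"dx":0,"dy":0,"dz":-0.1,"rx":0,"ry":0,"rz":0}
    - {"dx":0,"dy":0,"dz":-0.1,"rx":0,"ry":0,"rz":0}
    - {"dx":0,"dy":0,"dz":-0.1,"rx":0,"ry":0,"rz":0}
    - {"dx":0,"dy":0,"dz":0,"rx":0,"ry":0,"rz":0}
    - {"dx":0,"dy":0,"dz":0,"rx":0,"ry":0,"rz":0}
    - {"dx":0,"dy":0,"dz":0,"rx":0,"ry":0,"rz":0}

```text
t: 43.1
tcp_pos: [0.4752, 0.1087, 0.0664]
tool_rot: [0.674, 0.739, 0.001, 0.001]
force: [2.6, -0.4, -3.9]
finger_gap: 0.709
gripper_force: 33.9
```

move_arm:
  targets:
    - {"dx":0.02,"dy":0,"dz":-0.06,"rx":0,"ry":0,"rz":0}
    - {"dx":0,"dy":0,"dz":-0.06,"rx":0,"ry":0,"rz":0}
    - {"dx":0,"dy":0,"dz":-0.04,"rx":0,"ry":0,"rz":0}
    - {"dx":0,"dy":0,"dz":-0.02,"rx":0,"ry":0,"rz":0}
    - {"dx":0,"dy":0,"dz":0,"rx":0,"ry":0,"rz":0}
    - {"dx":0,"dy":0,"dz":0,"rx":0,"ry":0,"rz":0}
    - {"dx":0,"dy":0,"dz":0,"rx":0,"ry":0,"rz":0}
    - {"dx":0,"dy":0,"dz":0,"rx":0,"ry":0,"rz":0}
    - {"dx":0,"dy":0,"dz":0,"rx":0,"ry":0,"rz":0}
    - {"dx":0,"dy":0,"dz":0,"rx":0,"ry":0,"rz":0}

```text
t: 44.35
tcp_pos: [0.4755, 0.1087, 0.0623]
tool_rot: [0.674, 0.739, 0.0, 0.001]
force: [1.9, -2.2, 5.0]
finger_gap: 0.711
gripper_force: 34.7
```

move_arm:
  targets:
    - {"dx":0,"dy":0,"dz":0,"rx":0,"ry":0,"rz":0}
    - {"dx":0,"dy":0,"dz":0,"rx":0,"ry":0,"rz":0}
    - {"dx":0,"dy":0,"dz":0,"rx":0,"ry":0,"rz":0}
    - {"dx":0,"dy":0,"dz":0,"rx":0,"ry":0,"rz":0}
    - {"dx":0,"dy":0,"dz":0.4,"rx":0,"ry":0,"rz":0}
    - {"dx":0,"dy":0,"dz":0.36,"rx":0,"ry":0,"rz":0}
    - {"dx":0,"dy":0,"dz":0,"rx":0,"ry":0,"rz":0}
    - {"dx":0.36,"dy":0.03,"dz":0,"rx":0,"ry":0,"rz":0}
    - {"dx":0,"dy":0,"dz":0,"rx":0,"ry":0,"rz":0}
    - {"dx":0,"dy":0,"dz":0,"rx":0,"ry":0,"rz":0}
  claw: 80

```text
t: 45.6
tcp_pos: [0.4838, 0.1095, 0.0806]
tool_rot: [0.674, 0.739, -0.0, -0.0]
force: [-0.0, 0.1, -0.9]
finger_gap: 0.8
gripper_force: 0.0
```

move_arm:
  targets:
    - {"dx":0,"dy":0,"dz":-0.24,"rx":0,"ry":0,"rz":0}
    - {"dx":0,"dy":0,"dz":-0.08,"rx":0,"ry":0,"rz":0}
    - {"dx":0,"dy":0,"dz":-0.08,"rx":0,"ry":0,"rz":0}
    - {"dx":0,"dy":0,"dz":-0.04,"rx":0,"ry":0,"rz":0}
    - {"dx":0,"dy":0,"dz":-0.04,"rx":0,"ry":0,"rz":0}
    - {"dx":0,"dy":0,"dz":0,"rx":0,"ry":0,"rz":0}
    - {"dx":0,"dy":0,"dz":0,"rx":0,"ry":0,"rz":0}
    - {"dx":0,"dy":0,"dz":0,"rx":0,"ry":0,"rz":0}
    - {"dx":0,"dy":0,"dz":0,"rx":0,"ry":0,"rz":0}
    - {"dx":0,"dy":0,"dz":0,"rx":0,"ry":0,"rz":0}

```text
t: 46.85
tcp_pos: [0.4839, 0.1096, 0.0688]
tool_rot: [0.674, 0.739, 0.0, -0.0]
force: [-3.3, -1.0, 1.5]
finger_gap: 0.803
gripper_force: 1.4
```

move_arm:
  targets:
    - {"dx":0,"dy":0,"dz":-0.04,"rx":0,"ry":0,"rz":0}
    - {"dx":0,"dy":0,"dz":0,"rx":0,"ry":0,"rz":0}
    - {"dx":0,"dy":0,"dz":0,"rx":0,"ry":0,"rz":0}
    - {"dx":0,"dy":0,"dz":0.5,"rx":0,"ry":0,"rz":0}
    - {"dx":-0.36,"dy":-0.03,"dz":0,"rx":0,"ry":0,"rz":0}
    - {"dx":-0.36,"dy":-0.03,"dz":0,"rx":0,"ry":0,"rz":0}
    - {"dx":0,"dy":0,"dz":0,"rx":0,"ry":0,"rz":0}
    - {"dx":0,"dy":0,"dz":-0.24,"rx":0,"ry":0,"rz":0}
    - {"dx":0,"dy":0,"dz":-0.08,"rx":0,"ry":0,"rz":0}
    - {"dx":0,"dy":0,"dz":-0.04,"rx":0,"ry":0,"rz":0}

```text
t: 48.1
tcp_pos: [0.4672, 0.108, 0.0714]
tool_rot: [0.674, 0.739, 0.001, 0.001]
force: [0.7, -0.6, 4.6]
finger_gap: 0.8
gripper_force: 2.6
```

move_arm:
  targets:
    - {"dx":0,"dy":0,"dz":-0.04,"rx":0,"ry":0,"rz":0}
    - {"dx":0,"dy":0,"dz":-0.04,"rx":0,"ry":0,"rz":0}
    - {"dx":0,"dy":0,"dz":-0.04,"rx":0,"ry":0,"rz":0}
    - {"dx":0,"dy":0,"dz":-0.04,"rx":0,"ry":0,"rz":0}
    - {"dx":0,"dy":0,"dz":0,"rx":0,"ry":0,"rz":0}
    - {"dx":0,"dy":0,"dz":0,"rx":0,"ry":0,"rz":0}
    - {"dx":0,"dy":0,"dz":0,"rx":0,"ry":0,"rz":0}
    - {"dx":0,"dy":0,"dz":0,"rx":0,"ry":0,"rz":0}
    - {"dx":0,"dy":0,"dz":0,"rx":0,"ry":0,"rz":0}
    - {"dx":0,"dy":0,"dz":0,"rx":0,"ry":0,"rz":0}

```text
t: 49.35
tcp_pos: [0.4661, 0.108, 0.0674]
tool_rot: [0.674, 0.739, 0.0, 0.0]
force: [4.2, 0.0, 4.1]
finger_gap: 0.799
gripper_force: 2.3
```

move_arm:
  targets:
    - {"dx":0,"dy":0,"dz":0.5,"rx":0,"ry":0,"rz":0}
    - {"dx":0.36,"dy":0.03,"dz":0,"rx":0,"ry":0,"rz":0}
    - {"dx":0.36,"dy":0.03,"dz":0,"rx":0,"ry":0,"rz":0}
    - {"dx":0,"dy":0,"dz":-0.3,"rx":0,"ry":0,"rz":0}
    - {"dx":0,"dy":0,"dz":-0.12,"rx":0,"ry":0,"rz":0}
    - {"dx":0,"dy":0,"dz":-0.06,"rx":0,"ry":0,"rz":0}
    - {"dx":0,"dy":0,"dz":-0.06,"rx":0,"ry":0,"rz":0}
    - {"dx":0,"dy":0,"dz":-0.06,"rx":0,"ry":0,"rz":0}
    - {"dx":0,"dy":0,"dz":0,"rx":0,"ry":0,"rz":0}
    - {"dx":0,"dy":0,"dz":0,"rx":0,"ry":0,"rz":0}

```text
t: 50.6
tcp_pos: [0.4847, 0.1096, 0.0648]
tool_rot: [0.674, 0.739, 0.001, 0.001]
force: [0.3, 0.3, 0.4]
finger_gap: 0.795
gripper_force: 0.2
```

move_arm:
  targets:
    - {"dx":0,"dy":0,"dz":0.5,"rx":0,"ry":0,"rz":0}
    - {"dx":-0.36,"dy":-0.03,"dz":0,"rx":0,"ry":0,"rz":0}
    - {"dx":-0.36,"dy":-0.03,"dz":0,"rx":0,"ry":0,"rz":0}
    - {"dx":0,"dy":0,"dz":-0.3,"rx":0,"ry":0,"rz":0}
    - {"dx":0,"dy":0,"dz":-0.12,"rx":0,"ry":0,"rz":0}
    - {"dx":0,"dy":0,"dz":-0.06,"rx":0,"ry":0,"rz":0}
    - {"dx":0,"dy":0,"dz":-0.04,"rx":0,"ry":0,"rz":0}
    - {"dx":0,"dy":0,"dz":-0.04,"rx":0,"ry":0,"rz":0}
    - {"dx":0,"dy":0,"dz":0,"rx":0,"ry":0,"rz":0}
    - {"dx":0,"dy":0,"dz":0,"rx":0,"ry":0,"rz":0}

```text
t: 51.85
tcp_pos: [0.4666, 0.108, 0.0634]
tool_rot: [0.674, 0.739, 0.0, 0.001]
force: [2.3, -0.4, 2.3]
finger_gap: 0.798
gripper_force: 1.3
```

move_arm:
  targets:
    - {"dx":0,"dy":0,"dz":0.5,"rx":0,"ry":0,"rz":0}
    - {"dx":0.36,"dy":0.03,"dz":0,"rx":0,"ry":0,"rz":0}
    - {"dx":0.36,"dy":0.03,"dz":0,"rx":0,"ry":0,"rz":0}
    - {"dx":0,"dy":0,"dz":-0.3,"rx":0,"ry":0,"rz":0}
    - {"dx":0,"dy":0,"dz":-0.12,"rx":0,"ry":0,"rz":0}
    - {"dx":0,"dy":0,"dz":-0.06,"rx":0,"ry":0,"rz":0}
    - {"dx":0,"dy":0,"dz":-0.06,"rx":0,"ry":0,"rz":0}
    - {"dx":0,"dy":0,"dz":-0.04,"rx":0,"ry":0,"rz":0}
    - {"dx":0,"dy":0,"dz":0,"rx":0,"ry":0,"rz":0}
    - {"dx":0,"dy":0,"dz":0,"rx":0,"ry":0,"rz":0}

```text
t: 53.1
tcp_pos: [0.4828, 0.1096, 0.0618]
tool_rot: [0.674, 0.739, -0.001, -0.001]
force: [-1.2, -1.2, 7.5]
finger_gap: 0.801
gripper_force: 4.1
```

move_arm:
  targets:
    - {"dx":0,"dy":0,"dz":0.5,"rx":0,"ry":0,"rz":0}
    - {"dx":-0.36,"dy":-0.03,"dz":0,"rx":0,"ry":0,"rz":0}
    - {"dx":-0.36,"dy":-0.03,"dz":0,"rx":0,"ry":0,"rz":0}
    - {"dx":0,"dy":0,"dz":-0.3,"rx":0,"ry":0,"rz":0}
    - {"dx":0,"dy":0,"dz":-0.12,"rx":0,"ry":0,"rz":0}
    - {"dx":0,"dy":0,"dz":-0.06,"rx":0,"ry":0,"rz":0}
    - {"dx":0,"dy":0,"dz":-0.04,"rx":0,"ry":0,"rz":0}
    - {"dx":0,"dy":0,"dz":-0.02,"rx":0,"ry":0,"rz":0}
    - {"dx":0,"dy":0,"dz":0,"rx":0,"ry":0,"rz":0}
    - {"dx":0,"dy":0,"dz":0,"rx":0,"ry":0,"rz":0}

```text
t: 54.35
tcp_pos: [0.4661, 0.108, 0.0616]
tool_rot: [0.674, 0.739, 0.0, 0.001]
force: [-3.9, -0.6, 15.9]
finger_gap: 0.8
gripper_force: 7.6
```

One more tap on the -x side to finish, then up and away toward the forks.

move_arm:
  targets:
    - {"dx":0,"dy":0,"dz":0.5,"rx":0,"ry":0,"rz":0}
    - {"dx":0.36,"dy":0.03,"dz":0,"rx":0,"ry":0,"rz":0}
    - {"dx":0.36,"dy":0.03,"dz":0,"rx":0,"ry":0,"rz":0}
    - {"dx":0,"dy":0,"dz":-0.3,"rx":0,"ry":0,"rz":0}
    - {"dx":0,"dy":0,"dz":-0.12,"rx":0,"ry":0,"rz":0}
    - {"dx":0,"dy":0,"dz":-0.06,"rx":0,"ry":0,"rz":0}
    - {"dx":0,"dy":0,"dz":-0.04,"rx":0,"ry":0,"rz":0}
    - {"dx":0,"dy":0,"dz":0,"rx":0,"ry":0,"rz":0}
    - {"dx":0,"dy":0,"dz":0,"rx":0,"ry":0,"rz":0}
    - {"dx":0,"dy":0,"dz":0,"rx":0,"ry":0,"rz":0}

```text
t: 55.6
tcp_pos: [0.4837, 0.1095, 0.0617]
tool_rot: [0.674, 0.739, -0.0, 0.0]
force: [-1.6, 0.2, 21.1]
finger_gap: 0.799
gripper_force: 10.6
```

move_arm:
  targets:
    - {"dx":0,"dy":0,"dz":1,"rx":0,"ry":0,"rz":0}
    - {"dx":0,"dy":0,"dz":1,"rx":0,"ry":0,"rz":0}
    - {"dx":0,"dy":0,"dz":1,"rx":0,"ry":0,"rz":0}
    - {"dx":0,"dy":-1,"dz":1,"rx":0,"ry":0,"rz":0}
    - {"dx":0,"dy":-1,"dz":1,"rx":0,"ry":0,"rz":0}
    - {"dx":0,"dy":-1,"dz":1,"rx":0,"ry":0,"rz":0}
    - {"dx":-0.5,"dy":-1,"dz":0,"rx":0,"ry":0,"rz":0}
    - {"dx":-0.5,"dy":-1,"dz":0,"rx":0,"ry":0,"rz":0}
    - {"dx":-0.5,"dy":-1,"dz":0,"rx":0,"ry":0,"rz":0}
    - {"dx":-0.5,"dy":-1,"dz":0,"rx":0,"ry":0,"rz":0}
  claw: 60

```text
t: 56.85
tcp_pos: [0.4327, -0.0659, 0.2092]
tool_rot: [0.674, 0.739, -0.0, -0.001]
force: [0.4, 0.3, 0.3]
finger_gap: 0.605
gripper_force: 0.0
```

Run:
```python
from h import *
im2=snap('side','side8.png');im=snap('top','top8.png')
a=cv2.resize(cv2.cvtColor(im2[110:270,160:360],cv2.COLOR_RGB2BGR),None,fx=2.5,fy=2.5,interpolation=cv2.INTER_CUBIC)
b=cv2.resize(cv2.cvtColor(im[170:320,160:260],cv2.COLOR_RGB2BGR),None,fx=3,fy=3,interpolation=cv2.INTER_CUBIC)
o=np.zeros((450,800,3),np.uint8);o[:400,:500]=a;o[:450,500:]=b
cv2.imwrite('pics/c10.png',o)
```

```text
(no output)
```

View pics/c10.png

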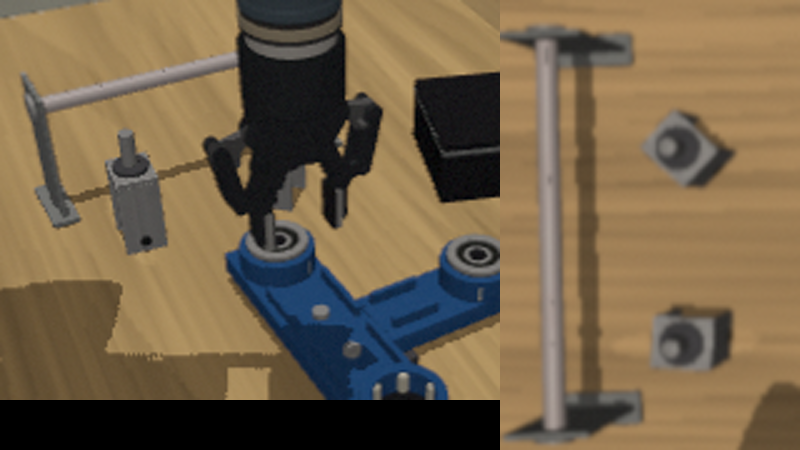

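Both cups are home. Next I need a closer look at fork 2 to get its orientation.

Run:
```python
from h import *
im2=cv2.imread('pics/side8.png');im=cv2.imread('pics/top8.png')
f=lambda a:cv2.resize(a,(400,500),interpolation=cv2.INTER_CUBIC)
A=im2[155:215,196:244];B=im[263:303,206:238]
cv2.imwrite('pics/c11.png',cv2.convertScaleAbs(np.hstack([f(A),f(B)]),alpha=1.4))
s=sensors.sense();print(s['tcp_pos'])
D=lambda L:(np.array(L,float)-[500,0])/3+[160,170]
print(onz('top',D([[546,42],[551,230],[556,428]]),.139), onz('top',D([[672,145],[671,349]]),.135))
a=onz('side',np.array([[40,105],[238,62]])/2.5+[160,110],.13);print('side bar',a,'stem2',onz('side',np.array([[126,133]])/2.5+[160,110],.135))
```

```text
[ 0.43234807 -0.06664251  0.20912878]
[[0.62258668 0.36597793 0.139     ]
 [0.46775287 0.3565781  0.139     ]
 [0.30719896 0.34728276 0.139     ]] [[0.5391037  0.25974879 0.135     ]
 [0.37223964 0.25589971 0.135     ]]
side bar [[0.30629374 0.35094709 0.13      ]
 [0.52640043 0.35394902 0.13      ]] stem2 [[0.37103638 0.25281483 0.135     ]]
```

View pics/c11.png

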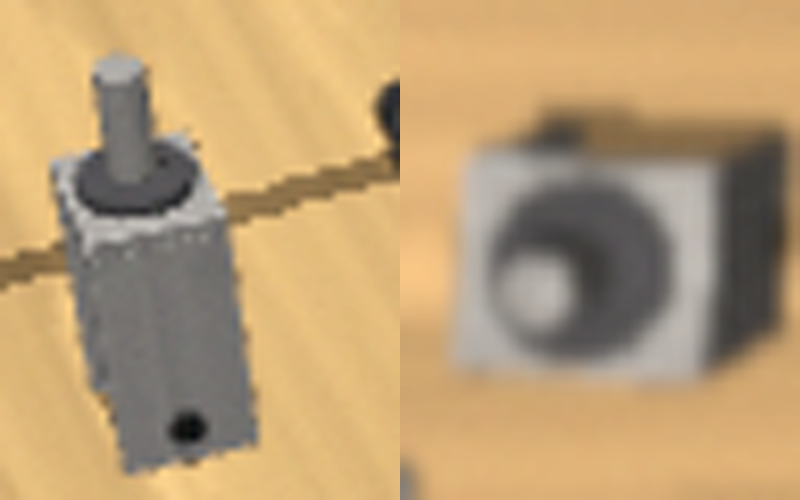

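The gap of fork 2 opens along world x, because the +x edge shows bench between the legs. Its yaw is about -3°, and the bar's is +3.4°. I'll take fork 1 first.

move_arm:
  targets:
    - {"dx":0.42,"dy":1,"dz":0,"rx":0,"ry":0,"rz":0}
    - {"dx":0.42,"dy":1,"dz":0,"rx":0,"ry":0,"rz":0}
    - {"dx":0.42,"dy":1,"dz":0,"rx":0,"ry":0,"rz":0}
    - {"dx":0.42,"dy":1,"dz":0,"rx":0,"ry":0,"rz":0}
    - {"dx":0.42,"dy":1,"dz":0,"rx":0,"ry":0,"rz":0}
    - {"dx":0.42,"dy":1,"dz":0,"rx":0,"ry":0,"rz":0}
    - {"dx":0.42,"dy":1,"dz":0,"rx":0,"ry":0,"rz":0}
    - {"dx":0.42,"dy":1,"dz":0,"rx":0,"ry":0,"rz":0}
    - {"dx":0.42,"dy":1,"dz":0,"rx":0,"ry":0,"rz":0}
    - {"dx":0.42,"dy":1,"dz":0,"rx":0,"ry":0,"rz":0}

```text
t: 58.2
tcp_pos: [0.5385, 0.1864, 0.209]
tool_rot: [0.674, 0.739, -0.0, -0.001]
force: [-0.1, -0.2, 0.3]
finger_gap: 0.601
gripper_force: 0.0
```

move_arm:
  targets:
    - {"dx":0,"dy":0.8,"dz":0,"rx":0,"ry":0,"rz":0}
    - {"dx":0,"dy":0.8,"dz":0,"rx":0,"ry":0,"rz":0}
    - {"dx":0,"dy":0.8,"dz":0,"rx":0,"ry":0,"rz":0}
    - {"dx":0,"dy":0.65,"dz":0,"rx":0,"ry":0,"rz":0}
    - {"dx":0,"dy":0,"dz":-0.6,"rx":0,"ry":0,"rz":0}
    - {"dx":0,"dy":0,"dz":-0.6,"rx":0,"ry":0,"rz":0}
    - {"dx":0,"dy":0,"dz":-0.4,"rx":0,"ry":0,"rz":0}
    - {"dx":0,"dy":0,"dz":0,"rx":0,"ry":0,"rz":0}
    - {"dx":0,"dy":0,"dz":0,"rx":0,"ry":0,"rz":0}
    - {"dx":0,"dy":0,"dz":0,"rx":0,"ry":0,"rz":0}

```text
t: 59.45
tcp_pos: [0.5394, 0.2607, 0.1704]
tool_rot: [0.674, 0.739, 0.001, 0.0]
force: [0.1, 0.0, -0.2]
finger_gap: 0.599
gripper_force: 0.0
```

move_arm:
  targets:
    - {"dx":-0.03,"dy":0,"dz":-0.5,"rx":0,"ry":0,"rz":0}
    - {"dx":0,"dy":0,"dz":-0.5,"rx":0,"ry":0,"rz":0}
    - {"dx":0,"dy":0,"dz":-0.5,"rx":0,"ry":0,"rz":0}
    - {"dx":0,"dy":0,"dz":-0.5,"rx":0,"ry":0,"rz":0}
    - {"dx":0,"dy":0,"dz":-0.5,"rx":0,"ry":0,"rz":0}
    - {"dx":0,"dy":0,"dz":-0.22,"rx":0,"ry":0,"rz":0}
    - {"dx":0,"dy":0,"dz":0,"rx":0,"ry":0,"rz":0}
    - {"dx":0,"dy":0,"dz":0,"rx":0,"ry":0,"rz":0}
    - {"dx":0,"dy":0,"dz":0,"rx":0,"ry":0,"rz":0}
    - {"dx":0,"dy":0,"dz":0,"rx":0,"ry":0,"rz":0}

```text
t: 60.7
tcp_pos: [0.5384, 0.2608, 0.1022]
tool_rot: [0.674, 0.739, 0.0, 0.0]
force: [-0.3, 0.5, 0.9]
finger_gap: 0.603
gripper_force: 0.0
```

move_arm:
  targets:
    - {"dx":0,"dy":0,"dz":0,"rx":0,"ry":0,"rz":0}
    - {"dx":0,"dy":0,"dz":0,"rx":0,"ry":0,"rz":0}
    - {"dx":0,"dy":0,"dz":0,"rx":0,"ry":0,"rz":0}
    - {"dx":0,"dy":0,"dz":0,"rx":0,"ry":0,"rz":0}
    - {"dx":0,"dy":0,"dz":0,"rx":0,"ry":0,"rz":0}
    - {"dx":0,"dy":0,"dz":0,"rx":0,"ry":0,"rz":0}
    - {"dx":0,"dy":0,"dz":0,"rx":0,"ry":0,"rz":0}
    - {"dx":0,"dy":0,"dz":0,"rx":0,"ry":0,"rz":0}
    - {"dx":0,"dy":0,"dz":0,"rx":0,"ry":0,"rz":0}
    - {"dx":0,"dy":0,"dz":0,"rx":0,"ry":0,"rz":0}
  claw: 0
  newtons: 60

```text
t: 61.95
tcp_pos: [0.5383, 0.2608, 0.1019]
tool_rot: [0.674, 0.739, 0.0, 0.0]
force: [1.1, -0.5, 1.1]
finger_gap: 0.168
gripper_force: 58.4
```

move_arm:
  targets:
    - {"dx":0,"dy":0,"dz":0.5,"rx":0,"ry":0,"rz":0}
    - {"dx":0,"dy":0,"dz":0.75,"rx":0,"ry":0,"rz":0}
    - {"dx":0,"dy":0,"dz":0.75,"rx":0,"ry":0,"rz":0.189}
    - {"dx":0,"dy":0,"dz":0.75,"rx":0,"ry":0,"rz":0.189}
    - {"dx":0,"dy":0,"dz":0.75,"rx":0,"ry":0,"rz":0.189}
    - {"dx":0,"dy":0,"dz":0.75,"rx":0,"ry":0,"rz":0.189}
    - {"dx":0,"dy":0,"dz":0.75,"rx":0,"ry":0,"rz":0.189}
    - {"dx":0,"dy":0,"dz":0.75,"rx":0,"ry":0,"rz":0.189}
    - {"dx":0,"dy":0,"dz":0.75,"rx":0,"ry":0,"rz":0.189}
    - {"dx":0,"dy":0,"dz":0,"rx":0,"ry":0,"rz":0.189}

```text
t: 63.2
tcp_pos: [0.5383, 0.2609, 0.2662]
tool_rot: [0.335, 0.942, 0.001, 0.001]
force: [-0.6, -1.0, -2.8]
finger_gap: 0.167
gripper_force: 58.7
```

move_arm:
  targets:
    - {"dx":-0.05,"dy":0.6,"dz":0,"rx":0,"ry":0,"rz":0}
    - {"dx":-0.05,"dy":0.6,"dz":0,"rx":0,"ry":0,"rz":0}
    - {"dx":-0.05,"dy":0.6,"dz":0,"rx":0,"ry":0,"rz":0}
    - {"dx":-0.05,"dy":0.6,"dz":0,"rx":0,"ry":0,"rz":0}
    - {"dx":-0.05,"dy":0.6,"dz":0,"rx":0,"ry":0,"rz":0}
    - {"dx":-0.05,"dy":0.6,"dz":0,"rx":0,"ry":0,"rz":0}
    - {"dx":-0.03,"dy":0.5,"dz":0,"rx":0,"ry":0,"rz":0}
    - {"dx":0,"dy":0,"dz":0,"rx":0,"ry":0,"rz":0}
    - {"dx":0,"dy":0,"dz":0,"rx":0,"ry":0,"rz":0}
    - {"dx":0,"dy":0,"dz":0,"rx":0,"ry":0,"rz":0}

```text
t: 64.45
tcp_pos: [0.53, 0.3627, 0.2643]
tool_rot: [0.337, 0.941, -0.0, -0.0]
force: [0.3, -0.7, -2.3]
finger_gap: 0.167
gripper_force: 58.7
```

Run:
```python
from h import *
snap('side','side9.png');snap('top','top9.png')
s=sensors.sense();print(s['t'],s['tcp_pos'],s['tool_rot'],s['finger_gap'],s['force'])
P=[[.53,.3632,.13],[.53,.3632,.157],[.40,.3555,.13],[.53,.3632,.242]]
print(proj('side',P),proj('top',P))
im=cv2.imread('pics/side9.png');cv2.imwrite('pics/c12.png',cv2.resize(im[75:195,165:335],None,fx=4,fy=4,interpolation=cv2.INTER_CUBIC))
```

```text
64.55 [0.53005057 0.36274497 0.26437062] [ 3.37058198e-01  9.41483809e-01 -9.26461561e-05 -3.79247986e-06] 0.16826188994959002 [ 0.15865267  0.41504652 -2.72841134]
[[255.27922933 133.09520982]
 [254.56628053 124.49375462]
 [210.82679766 143.83747745]
 [252.17032136  95.74556893]] [[176.28742693 221.4215269 ]
 [172.89324049 221.15411426]
 [177.64841974 274.07154122]
 [161.12994849 220.22690701]]
```

View pics/c12.png

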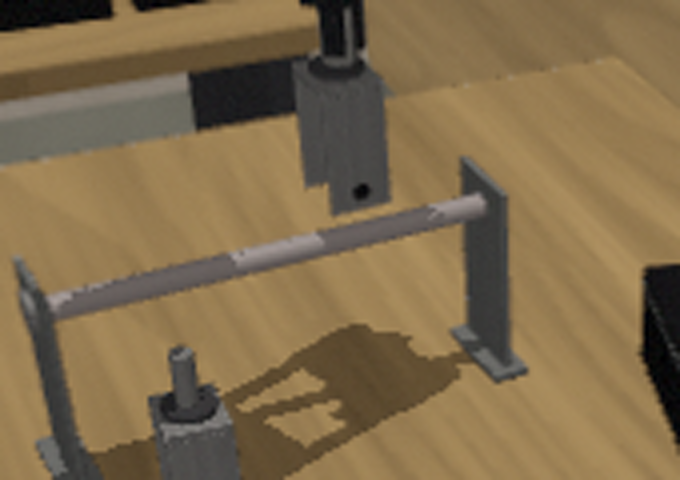

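move_arm:
  targets:
    - {"dx":0,"dy":0.02,"dz":-0.3,"rx":0,"ry":0,"rz":0}
    - {"dx":0,"dy":0,"dz":-0.3,"rx":0,"ry":0,"rz":0}
    - {"dx":0,"dy":0,"dz":-0.3,"rx":0,"ry":0,"rz":0}
    - {"dx":0,"dy":0,"dz":-0.3,"rx":0,"ry":0,"rz":0}
    - {"dx":0,"dy":0,"dz":-0.3,"rx":0,"ry":0,"rz":0}
    - {"dx":0,"dy":0,"dz":-0.3,"rx":0,"ry":0,"rz":0}
    - {"dx":0,"dy":0,"dz":0,"rx":0,"ry":0,"rz":0}
    - {"dx":0,"dy":0,"dz":0,"rx":0,"ry":0,"rz":0}
    - {"dx":0,"dy":0,"dz":0,"rx":0,"ry":0,"rz":0}
    - {"dx":0,"dy":0,"dz":0,"rx":0,"ry":0,"rz":0}

```text
t: 65.8
tcp_pos: [0.5301, 0.3638, 0.2197]
tool_rot: [0.337, 0.942, 0.0, 0.0]
force: [0.3, -0.4, -2.5]
finger_gap: 0.168
gripper_force: 58.7
```

move_arm:
  targets:
    - {"dx":0,"dy":0,"dz":-0.4,"rx":0,"ry":0,"rz":0}
    - {"dx":0,"dy":0,"dz":-0.4,"rx":0,"ry":0,"rz":0}
    - {"dx":0,"dy":0,"dz":-0.4,"rx":0,"ry":0,"rz":0}
    - {"dx":0,"dy":0,"dz":-0.4,"rx":0,"ry":0,"rz":0}
    - {"dx":0,"dy":0,"dz":-0.4,"rx":0,"ry":0,"rz":0}
    - {"dx":0,"dy":0,"dz":-0.2,"rx":0,"ry":0,"rz":0}
    - {"dx":0,"dy":0,"dz":-0.1,"rx":0,"ry":0,"rz":0}
    - {"dx":0,"dy":0,"dz":-0.08,"rx":0,"ry":0,"rz":0}
    - {"dx":0,"dy":0,"dz":0,"rx":0,"ry":0,"rz":0}
    - {"dx":0,"dy":0,"dz":0,"rx":0,"ry":0,"rz":0}

```text
t: 67.05
tcp_pos: [0.5301, 0.3638, 0.1602]
tool_rot: [0.337, 0.942, 0.0, 0.0]
force: [-0.2, 0.7, -3.0]
finger_gap: 0.168
gripper_force: 58.7
```

move_arm:
  targets:
    - {"dx":0,"dy":0,"dz":-0.06,"rx":0,"ry":0,"rz":0}
    - {"dx":0,"dy":0,"dz":-0.06,"rx":0,"ry":0,"rz":0}
    - {"dx":0,"dy":0,"dz":-0.06,"rx":0,"ry":0,"rz":0}
    - {"dx":0,"dy":0,"dz":0,"rx":0,"ry":0,"rz":0}
    - {"dx":0,"dy":0,"dz":0,"rx":0,"ry":0,"rz":0}
    - {"dx":0,"dy":0,"dz":0,"rx":0,"ry":0,"rz":0}
    - {"dx":0,"dy":0,"dz":0,"rx":0,"ry":0,"rz":0}
    - {"dx":0,"dy":0,"dz":0,"rx":0,"ry":0,"rz":0}
    - {"dx":0,"dy":0,"dz":0,"rx":0,"ry":0,"rz":0}
    - {"dx":0,"dy":0,"dz":0,"rx":0,"ry":0,"rz":0}

```text
t: 68.3
tcp_pos: [0.53, 0.3638, 0.1558]
tool_rot: [0.337, 0.942, 0.0, 0.0]
force: [-2.1, -1.8, 4.9]
finger_gap: 0.169
gripper_force: 59.5
```

move_arm:
  targets:
    - {"dx":0,"dy":0,"dz":0,"rx":0,"ry":0,"rz":0}
    - {"dx":0,"dy":0,"dz":0,"rx":0,"ry":0,"rz":0}
    - {"dx":0,"dy":0,"dz":0,"rx":0,"ry":0,"rz":0}
    - {"dx":0,"dy":0,"dz":0,"rx":0,"ry":0,"rz":0}
    - {"dx":0,"dy":0,"dz":0,"rx":0,"ry":0,"rz":0}
    - {"dx":0,"dy":0,"dz":0.4,"rx":0,"ry":0,"rz":0}
    - {"dx":0,"dy":0,"dz":0.7,"rx":0,"ry":0,"rz":0}
    - {"dx":0,"dy":0,"dz":0.7,"rx":0,"ry":0,"rz":0}
    - {"dx":0,"dy":0,"dz":0.7,"rx":0,"ry":0,"rz":0}
    - {"dx":0,"dy":0,"dz":0.7,"rx":0,"ry":0,"rz":0}
  claw: 60

```text
t: 69.55
tcp_pos: [0.5301, 0.3638, 0.2371]
tool_rot: [0.337, 0.942, 0.0, 0.0]
force: [0.4, 0.1, 0.4]
finger_gap: 0.601
gripper_force: 0.0
```

move_arm:
  targets:
    - {"dx":-0.7,"dy":-0.48,"dz":0,"rx":0,"ry":0,"rz":0}
    - {"dx":-0.7,"dy":-0.48,"dz":0,"rx":0,"ry":0,"rz":0}
    - {"dx":-0.7,"dy":-0.48,"dz":0,"rx":0,"ry":0,"rz":0}
    - {"dx":-0.7,"dy":-0.48,"dz":0,"rx":0,"ry":0,"rz":0}
    - {"dx":-0.7,"dy":-0.48,"dz":0,"rx":0,"ry":0,"rz":0}
    - {"dx":-0.7,"dy":-0.48,"dz":0,"rx":0,"ry":0,"rz":0}
    - {"dx":-0.7,"dy":-0.48,"dz":0,"rx":0,"ry":0,"rz":0}
    - {"dx":-0.7,"dy":-0.48,"dz":0,"rx":0,"ry":0,"rz":0}
    - {"dx":-0.7,"dy":-0.48,"dz":0,"rx":0,"ry":0,"rz":0}
    - {"dx":0,"dy":0,"dz":0,"rx":0,"ry":0,"rz":0}

```text
t: 70.8
tcp_pos: [0.3714, 0.2553, 0.2359]
tool_rot: [0.337, 0.942, -0.0, -0.0]
force: [0.3, 0.6, 0.4]
finger_gap: 0.599
gripper_force: 0.0
```

Down 134 mm to z = 0.102, then grip.

move_arm:
  targets:
    - {"dx":0.04,"dy":0,"dz":-0.6,"rx":0,"ry":0,"rz":0}
    - {"dx":0,"dy":0,"dz":-0.6,"rx":0,"ry":0,"rz":0}
    - {"dx":0,"dy":0,"dz":-0.6,"rx":0,"ry":0,"rz":0}
    - {"dx":0,"dy":0,"dz":-0.6,"rx":0,"ry":0,"rz":0}
    - {"dx":0,"dy":0,"dz":-0.6,"rx":0,"ry":0,"rz":0}
    - {"dx":0,"dy":0,"dz":-0.6,"rx":0,"ry":0,"rz":0}
    - {"dx":0,"dy":0,"dz":-0.6,"rx":0,"ry":0,"rz":0}
    - {"dx":0,"dy":0,"dz":-0.6,"rx":0,"ry":0,"rz":0}
    - {"dx":0,"dy":0,"dz":-0.56,"rx":0,"ry":0,"rz":0}
    - {"dx":0,"dy":0,"dz":0,"rx":0,"ry":0,"rz":0}

```text
t: 72.05
tcp_pos: [0.3743, 0.2562, 0.1007]
tool_rot: [0.337, 0.942, -0.0, -0.0]
force: [0.4, -0.7, 1.5]
finger_gap: 0.598
gripper_force: 0.0
```

move_arm:
  targets:
    - {"dx":0,"dy":0,"dz":0,"rx":0,"ry":0,"rz":0}
    - {"dx":0,"dy":0,"dz":0,"rx":0,"ry":0,"rz":0}
    - {"dx":0,"dy":0,"dz":0,"rx":0,"ry":0,"rz":0}
    - {"dx":0,"dy":0,"dz":0,"rx":0,"ry":0,"rz":0}
    - {"dx":0,"dy":0,"dz":0,"rx":0,"ry":0,"rz":0}
    - {"dx":0,"dy":0,"dz":0,"rx":0,"ry":0,"rz":0}
    - {"dx":0,"dy":0,"dz":0,"rx":0,"ry":0,"rz":0}
    - {"dx":0,"dy":0,"dz":0,"rx":0,"ry":0,"rz":0}
    - {"dx":0,"dy":0,"dz":0,"rx":0,"ry":0,"rz":0}
    - {"dx":0,"dy":0,"dz":0,"rx":0,"ry":0,"rz":0}
  claw: 0
  newtons: 60

```text
t: 73.3
tcp_pos: [0.3741, 0.2561, 0.1018]
tool_rot: [0.337, 0.942, 0.001, 0.001]
force: [1.1, 0.5, 5.1]
finger_gap: 0.169
gripper_force: 58.8
```

move_arm:
  targets:
    - {"dx":0,"dy":0,"dz":0.5,"rx":0,"ry":0,"rz":0}
    - {"dx":0,"dy":0,"dz":0.75,"rx":0,"ry":0,"rz":0}
    - {"dx":0,"dy":0,"dz":0.75,"rx":0,"ry":0,"rz":0.07}
    - {"dx":0,"dy":0,"dz":0.75,"rx":0,"ry":0,"rz":0.07}
    - {"dx":0,"dy":0,"dz":0.75,"rx":0,"ry":0,"rz":0.07}
    - {"dx":0,"dy":0,"dz":0.75,"rx":0,"ry":0,"rz":0}
    - {"dx":0,"dy":0,"dz":0.75,"rx":0,"ry":0,"rz":0}
    - {"dx":0,"dy":0,"dz":0.75,"rx":0,"ry":0,"rz":0}
    - {"dx":0,"dy":0,"dz":0.75,"rx":0,"ry":0,"rz":0}
    - {"dx":0,"dy":0,"dz":0,"rx":0,"ry":0,"rz":0}

```text
t: 74.55
tcp_pos: [0.3731, 0.2556, 0.2646]
tool_rot: [0.284, 0.959, 0.0, 0.0]
force: [-0.3, 0.2, -3.7]
finger_gap: 0.172
gripper_force: 59.0
```

move_arm:
  targets:
    - {"dx":0.15,"dy":0.6,"dz":0,"rx":0,"ry":0,"rz":0}
    - {"dx":0.15,"dy":0.6,"dz":0,"rx":0,"ry":0,"rz":0}
    - {"dx":0.15,"dy":0.6,"dz":0,"rx":0,"ry":0,"rz":0}
    - {"dx":0.15,"dy":0.6,"dz":0,"rx":0,"ry":0,"rz":0}
    - {"dx":0.15,"dy":0.6,"dz":0,"rx":0,"ry":0,"rz":0}
    - {"dx":0.15,"dy":0.6,"dz":0,"rx":0,"ry":0,"rz":0}
    - {"dx":0.14,"dy":0.4,"dz":0,"rx":0,"ry":0,"rz":0}
    - {"dx":0,"dy":0,"dz":0,"rx":0,"ry":0,"rz":0}
    - {"dx":0,"dy":0,"dz":0,"rx":0,"ry":0,"rz":0}
    - {"dx":0,"dy":0,"dz":0,"rx":0,"ry":0,"rz":0}

```text
t: 75.8
tcp_pos: [0.3992, 0.3552, 0.2638]
tool_rot: [0.285, 0.959, -0.0, -0.0]
force: [1.0, 0.6, -2.2]
finger_gap: 0.167
gripper_force: 58.8
```

move_arm:
  targets:
    - {"dx":0,"dy":0,"dz":-0.3,"rx":0,"ry":0,"rz":0}
    - {"dx":0,"dy":0,"dz":-0.3,"rx":0,"ry":0,"rz":0}
    - {"dx":0,"dy":0,"dz":-0.3,"rx":0,"ry":0,"rz":0}
    - {"dx":0,"dy":0,"dz":-0.3,"rx":0,"ry":0,"rz":0}
    - {"dx":0,"dy":0,"dz":-0.3,"rx":0,"ry":0,"rz":0}
    - {"dx":0,"dy":0,"dz":-0.3,"rx":0,"ry":0,"rz":0}
    - {"dx":0,"dy":0,"dz":0,"rx":0,"ry":0,"rz":0}
    - {"dx":0,"dy":0,"dz":0,"rx":0,"ry":0,"rz":0}
    - {"dx":0,"dy":0,"dz":0,"rx":0,"ry":0,"rz":0}
    - {"dx":0,"dy":0,"dz":0,"rx":0,"ry":0,"rz":0}

```text
t: 77.05
tcp_pos: [0.3996, 0.3559, 0.2191]
tool_rot: [0.284, 0.959, 0.0, 0.0]
force: [0.3, 0.8, -3.3]
finger_gap: 0.171
gripper_force: 58.8
```

move_arm:
  targets:
    - {"dx":0,"dy":0,"dz":-0.4,"rx":0,"ry":0,"rz":0}
    - {"dx":0,"dy":0,"dz":-0.4,"rx":0,"ry":0,"rz":0}
    - {"dx":0,"dy":0,"dz":-0.4,"rx":0,"ry":0,"rz":0}
    - {"dx":0,"dy":0,"dz":-0.4,"rx":0,"ry":0,"rz":0}
    - {"dx":0,"dy":0,"dz":-0.4,"rx":0,"ry":0,"rz":0}
    - {"dx":0,"dy":0,"dz":-0.2,"rx":0,"ry":0,"rz":0}
    - {"dx":0,"dy":0,"dz":-0.1,"rx":0,"ry":0,"rz":0}
    - {"dx":0,"dy":0,"dz":-0.08,"rx":0,"ry":0,"rz":0}
    - {"dx":0,"dy":0,"dz":-0.06,"rx":0,"ry":0,"rz":0}
    - {"dx":0,"dy":0,"dz":0,"rx":0,"ry":0,"rz":0}

```text
t: 78.3
tcp_pos: [0.3994, 0.3558, 0.1579]
tool_rot: [0.284, 0.959, 0.0, 0.0]
force: [0.6, -1.2, -3.2]
finger_gap: 0.166
gripper_force: 58.9
```

move_arm:
  targets:
    - {"dx":0,"dy":0,"dz":-0.04,"rx":0,"ry":0,"rz":0}
    - {"dx":0,"dy":0,"dz":-0.04,"rx":0,"ry":0,"rz":0}
    - {"dx":0,"dy":0,"dz":-0.02,"rx":0,"ry":0,"rz":0}
    - {"dx":0,"dy":0,"dz":0,"rx":0,"ry":0,"rz":0}
    - {"dx":0,"dy":0,"dz":0,"rx":0,"ry":0,"rz":0}
    - {"dx":0,"dy":0,"dz":0,"rx":0,"ry":0,"rz":0}
    - {"dx":0,"dy":0,"dz":0,"rx":0,"ry":0,"rz":0}
    - {"dx":0,"dy":0,"dz":0,"rx":0,"ry":0,"rz":0}
    - {"dx":0,"dy":0,"dz":0,"rx":0,"ry":0,"rz":0}
    - {"dx":0,"dy":0,"dz":0,"rx":0,"ry":0,"rz":0}

```text
t: 79.55
tcp_pos: [0.3995, 0.3558, 0.1556]
tool_rot: [0.284, 0.959, 0.0, 0.0]
force: [-0.5, -1.7, 4.6]
finger_gap: 0.17
gripper_force: 59.6
```

The crown is resting on the bar, so I'll release, rise, and back away to look.

move_arm:
  targets:
    - {"dx":0,"dy":0,"dz":0,"rx":0,"ry":0,"rz":0}
    - {"dx":0,"dy":0,"dz":0,"rx":0,"ry":0,"rz":0}
    - {"dx":0,"dy":0,"dz":0,"rx":0,"ry":0,"rz":0}
    - {"dx":0,"dy":0,"dz":0,"rx":0,"ry":0,"rz":0}
    - {"dx":0,"dy":0,"dz":0,"rx":0,"ry":0,"rz":0}
    - {"dx":0,"dy":0,"dz":0.4,"rx":0,"ry":0,"rz":0}
    - {"dx":0,"dy":0,"dz":0.7,"rx":0,"ry":0,"rz":0}
    - {"dx":0,"dy":0,"dz":0.7,"rx":0,"ry":0,"rz":0}
    - {"dx":0,"dy":0,"dz":0.7,"rx":0,"ry":0,"rz":0}
    - {"dx":0,"dy":0,"dz":0.7,"rx":0,"ry":0,"rz":0}
  claw: 60

```text
t: 80.8
tcp_pos: [0.3995, 0.3558, 0.2367]
tool_rot: [0.284, 0.959, 0.0, 0.0]
force: [-0.7, 0.0, 0.3]
finger_gap: 0.602
gripper_force: 0.0
```

move_arm:
  targets:
    - {"dx":0,"dy":-1,"dz":0.3,"rx":0,"ry":0,"rz":0}
    - {"dx":0.2,"dy":-1,"dz":0.3,"rx":0,"ry":0,"rz":0}
    - {"dx":0.2,"dy":-1,"dz":0.3,"rx":0,"ry":0,"rz":0}
    - {"dx":0.2,"dy":-1,"dz":0.3,"rx":0,"ry":0,"rz":0}
    - {"dx":0.2,"dy":-1,"dz":0.3,"rx":0,"ry":0,"rz":0}
    - {"dx":0,"dy":-1,"dz":0,"rx":0,"ry":0,"rz":0}
    - {"dx":0,"dy":-1,"dz":0,"rx":0,"ry":0,"rz":0}
    - {"dx":0,"dy":-1,"dz":0,"rx":0,"ry":0,"rz":0}
    - {"dx":0,"dy":-1,"dz":0,"rx":0,"ry":0,"rz":0}
    - {"dx":0,"dy":0,"dz":0,"rx":0,"ry":0,"rz":0}

```text
t: 82.05
tcp_pos: [0.4196, 0.1298, 0.2735]
tool_rot: [0.286, 0.958, 0.0, 0.0]
force: [0.0, 0.3, -0.4]
finger_gap: 0.601
gripper_force: 0.0
```

Run:
```python
from h import *
np.set_printoptions(precision=4,suppress=True)
im=snap('top','top10.png');snap('side','side10.png')
# frame/cups/forks checks by numbers: bright grey blobs near the expected pixels
hsv=cv2.cvtColor(im,cv2.COLOR_RGB2HSV);m=((hsv[...,1]<60)&(hsv[...,2]>90)).astype(np.uint8)
n,l,st,c=cv2.connectedComponentsWithStats(m)
for i in range(1,n):
    if st[i,4]>25 and 60<c[i][1]<330: print(st[i],c[i])
print('expect stems/cups',proj('top',[[.53,.3636,.189],[.3995,.356,.189],[.4758,.1097,.069],[.6458,.0043,.069]]))
b=((hsv[...,0]>95)&(hsv[...,0]<130)&(hsv[...,1]>120)).astype(np.uint8);k=cv2.moments(b,True);print('blue',k['m10']/k['m00'],k['m01']/k['m00'],k['m00'])
print(sensors.sense()['tcp_pos'],sensors.sense()['t'])
```

```text
[   0   68   27   99 2345] [ 11.748  114.4132]
[630  76  10   4  33] [635.      77.2121]
[375 117  27  28 573] [388.0297 130.4206]
[307 169  27  24 251] [320.1474 180.255 ]
[316 175  11  11  51] [321.1765 180.0588]
[ 159  179   30  139 1189] [175.5542 249.0942]
[190 182  14  10  77] [197.8701 187.4805]
[268 233  24  22 173] [281.0462 240.8671]
[334 237   7   7  37] [337. 240.]
[312 239   6   7  36] [314.5    241.8333]
[275 240  10   8  33] [279.1515 242.7273]
expect stems/cups [[168.4987 220.8184]
 [169.8269 276.3707]
 [279.8715 244.3508]
 [321.447  179.7761]]
blue 329.0387673956262 231.45758780649436 3018.0
[0.4196 0.131  0.2733] 82.15
```

Run:
```python
from h import *
for f in('top10',):
    im=cv2.imread('pics/top10.png');h=cv2.cvtColor(im,cv2.COLOR_BGR2HSV);m=(h[...,1]<60)&(h[...,2]>60)
    for r in(212,216,221,226,230,245,268,272,276,280,284): x=np.where(m[r,150:200])[0]+150; print(r,x.min(),x.max())
print(proj('top',[[.53,.3634+.026,.145],[.53,.3634-.026,.145],[.53+.022,.3634,.145],[.53-.022,.3634,.145],[.4,.356+.026,.145],[.4,.356-.026,.145]]))
a=snap('top').astype(int);b=cv2.imread('pics/top10.png')[...,::-1].astype(int);print('motion',np.abs(a-b)[200:300,150:200].max())
w=b[225:262,385:425];print('wedge side: bright wood cols',[ (int(w[:,i].mean())) for i in range(0,40,5)])
```

```text
212 173 178
216 163 191
221 164 184
226 164 184
230 164 184
245 173 179
268 166 198
272 166 187
276 166 199
280 166 199
284 166 199
[[163.83883494 221.11048156]
 [184.85308643 221.43573685]
 [174.642737   212.32903412]
 [174.0377637  230.23742713]
 [165.01097631 274.38992668]
 [186.16734637 274.76808209]]
motion 42
wedge side: bright wood cols [82, 121, 122, 122, 123, 124, 125, 124]
```

move_arm:
  targets:
    - {"dx":0,"dy":0,"dz":0,"rx":0,"ry":0,"rz":0}
    - {"dx":0,"dy":0,"dz":0,"rx":0,"ry":0,"rz":0}
    - {"dx":0,"dy":0,"dz":0,"rx":0,"ry":0,"rz":0}
    - {"dx":0,"dy":0,"dz":0,"rx":0,"ry":0,"rz":0}
    - {"dx":0,"dy":0,"dz":0,"rx":0,"ry":0,"rz":0}
    - {"dx":0,"dy":0,"dz":0,"rx":0,"ry":0,"rz":0}
    - {"dx":0,"dy":0,"dz":0,"rx":0,"ry":0,"rz":0}
    - {"dx":0,"dy":0,"dz":0,"rx":0,"ry":0,"rz":0}
    - {"dx":0,"dy":0,"dz":0,"rx":0,"ry":0,"rz":0}
    - {"dx":0,"dy":0,"dz":0,"rx":0,"ry":0,"rz":0}

```text
t: 83.45
tcp_pos: [0.4194, 0.1308, 0.2728]
tool_rot: [0.284, 0.959, -0.0, 0.0]
force: [0.5, 0.2, -0.4]
finger_gap: 0.601
gripper_force: 0.0
```

Run:
```python
from h import *
a=snap('top').astype(int);[snap('side') for _ in range(3)];b=snap('top').astype(int);d=np.abs(a-b).max(2)
print('forks',d[205:235,160:188].mean(),d[205:235,160:188].max(),d[262:290,160:188].max(),'plain bench',d[80:100,450:600].mean(),d[80:100,450:600].max())
# wedge length showing: contrast with the pictures just after jamming
p=cv2.imread('pics/top2.png')[...,::-1].astype(int);w=np.abs(p-a).max(2)[225:250,388:412];print('wedge diff',w.mean(),w.max())
hb=cv2.cvtColor(a.astype(np.uint8),cv2.COLOR_RGB2HSV);hp=cv2.cvtColor(p.astype(np.uint8),cv2.COLOR_RGB2HSV)
for h in(hp,hb):
    m=(h[...,0]>95)&(h[...,0]<130)&(h[...,1]>120);ys,xs=np.where(m[225:260,340:400]);print('blue right end',xs.max()+340,ys.min()+225,ys.max()+225)
```

```text
forks 1.0809523809523809 4 3 plain bench 0.9726666666666667 4
wedge diff 11.64 15
blue right end 387 225 253
blue right end 387 225 253
```

Everything is still: the forks show no motion beyond image noise, and the frame and wedge are where I left them. Handing in.

```bash
python3 -c "
from station import order
print(order.sign_off())"
```

```text
the job is handed in; nothing more can be done
None
```

I handed the job in at about 84 s: the wedge is jammed under the bare end, both cups are tapped home in sockets 1 and 3, and both forks hang astride the bar; no verdict came back, and the wedge's contact force was only felt while pushing, not measured at the end.

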